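Nest the stoneware beakers in the sloping bay of the spice rack

TASK

Put the set of stoneware beakers away in the spice rack: stand the middle-sized beaker inside the biggest one, which leans in the rack's sloping bay, then the smallest inside the middle one, each right down on the floor of the one around it, mouth up. Lower them in rather than letting them drop, and leave the other things on the worktop and the rack's sliding door as they are.

Things in the scene. Friction and masses are not known exactly. Their poses are not given: they have to be found in the camera images.
- big_beaker: Biggest beaker: straight off-white stoneware cup (sizes in mm), 70 high, wall 4, inner floor 26 above its foot; origin at the foot centre, z to the mouth. 84 outside, 76 inside. Fixed in the sloping bay at the end of a teak rack, foot 66 above the table; place and yaw vary. Axis leans 35 degrees, mouth roughly to the robot; its y is level, towards the rack's tiers, which begin 95 from its axis. Free above and before the mouth.
- mid_beaker: Middle beaker: straight off-white stoneware cup (sizes in mm), 70 high, wall 4, inner floor 26 above its foot; origin at the foot centre, z to the mouth. 60 outside, 52 inside, about 220 g, loose, upright on the table. Seated in the biggest (8 play all round) it sticks out 26 beyond the rim, so grip only its topmost 22.
- small_beaker: Smallest beaker: straight off-white stoneware cup (sizes in mm), 70 high, wall 4, inner floor 26 above its foot; origin at the foot centre, z to the mouth. 38 outside, 30 inside, about 110 g, loose, upright on the table, to either side of the middle one. Seated in the middle one (7 play all round) it sticks out 26 beyond the rim; grip only its topmost 22.
- door (a joint): Clear acrylic door, 150 mm wide, 90 mm high, before the rack's lowest tier; slides level along the rack's front (m, grows away from the sloping bay). Half open; leave it.
- jar_a: Bystander: square glass jar with bamboo lid, 62 x 62 x 97 mm; origin under its centre.
- jar_b: Bystander: another such jar, 62 x 62 x 97 mm; origin under its centre.
- spoons: Bystander: steel measuring spoons clipped together, lying flat between the loose beakers, about 140 long (along x), 40 wide, 12 high (mm); origin under the middle.
- mill: Bystander: dark wooden pepper mill, 52 across, 150 high (mm); origin under its centre.
- oil: Bystander: green glass oil bottle, 60 across, 220 high (mm); origin under its centre.
- pinch_bowl: Bystander: dark wooden bowl, 90 across, 35 high (mm); origin under its centre.

How it is judged (in metres and radians):
On the way:
1. the middle beaker stands on the floor of the biggest, the smallest is still outside (distance between mid_beaker and big_beaker below 0.032 m and z of mid_beaker in the frame of big_beaker above 0.02 m and angle between the z axis of mid_beaker and the z axis of big_beaker, either way round below 0.12 rad and distance between small_beaker and mid_beaker above 0.07 m), for 0.2 s.
At the end, for the whole second after the job is handed in: Middle beaker in the biggest, smallest in the middle one: each foot centre within 32 mm of that of the beaker around it (26 to 27 when seated), over 20 mm above it along the axis, axes parallel within 0.12 rad, both slower than 20 mm/s (distance between mid_beaker and big_beaker below 0.032 m and z of mid_beaker in the frame of big_beaker above 0.02 m and angle between the z axis of mid_beaker and the z axis of big_beaker, either way round below 0.12 rad and distance between small_beaker and mid_beaker below 0.032 m and z of small_beaker in the frame of mid_beaker above 0.02 m and angle between the z axis of small_beaker and the z axis of mid_beaker, either way round below 0.12 rad and linear speed of each of mid_beaker, small_beaker below 0.02 m/s); the robot touches nothing.
It fails at once if a beaker was dropped into the one around it (faster than 0.5 m/s inside it) ((distance between mid_beaker and big_beaker below 0.068 m and linear speed of mid_beaker above 0.5 m/s) or (distance between small_beaker and mid_beaker below 0.068 m and linear speed of small_beaker above 0.5 m/s)).
It fails at once if a bystander was moved more than 40 mm (distance of any of jar_a, jar_b, spoons, mill, oil, pinch_bowl from where it was at the start of the episode above 0.04 m).
It fails at once if the sliding door was moved to an end of its travel, or by more than some 40 mm (value of joint door below 0.01 m or value of joint door above 0.13 m).
It also fails if it takes over 58 s, if anything falls off the work surface, if the arm or the gripper's body presses on something with over 40 N, if the wrist force passes 120 N, or if a joint passes its speed limit or range.

ROBOT

A 6-joint arm with a two-finger parallel gripper is mounted at the origin on the work surface. World frame = base frame: x ahead of the robot, y to its left, z up, the work surface at z = 0. Lengths are in m, angles in degrees, forces in N, time in s.
With the tool pointing down it reaches from about 0.4 to 0.825 m from the base axis. Payload 7 kg.
Tool frame: the origin (TCP) lies at the very end of the fingers, on their centre line; the grasp point (between the pads) lies 19 mm behind it (r.grasp_offset is the z of the grasp point in the tool frame, in m); z points along the fingers, y is the direction in which the jaws open and shut (so a half turn about z gives the same grasp; the last joint's range is limited). The gripper opens to 88 mm and grips with 3 to 60 N. Pads are 19 mm wide; open, the fingers measure 130 mm over their backs; the gripper's body (78 mm by 193 mm) begins 47 mm behind the grasp point.
Start: joints at [91.679, 20.546, 0.682, 0, -70.136, -16.507], TCP at [0.173, 0.652, 0.227] pointing down, gripper open.
Joint ranges: [-176.03, 176.03], [-82.01, 121.73], [-58.28, 71.71], [-173.87, 95.51], [-174.79, -0.11], [-173.66, 173.66]. Speed limits (degrees/s): [136.94, 136.94, 172.46, 180, 180, 180].

INTERFACE

Orientations are given as [roll, pitch, yaw] about the fixed x, y, z axes, in that order (R = Rz(yaw) Ry(pitch) Rx(roll)).
In Python, from plant import r gives the robot as it stands.
- The arm moves only by the tool carry_out, never from a script. Its argument "plan" is a list of rows, each a list of 6 numbers: the shift along the world's x, y, z in m, then the turn, a rotation vector about the world's x, y, z in rad. In form: [[tx, ty, tz, wx, wy, wz], ...]. A call has 1 to 12 rows; each row shifts and turns the pose as measured when the row begins; what a row does not reach is not made up. A row lasts 1/12 s, in which the tool goes at most 41.7 mm and 7.16 degrees, less where a joint would pass 70% of its speed; a pose out of reach is approached as far as the arm can. A call with a gripper value outside its range is refused whole. "fingers" is the closure, from -1 (fully open) to 1 (shut), set as the call begins (left out, the last holds). The fingers move at their own pace and stop on an object; "force" is the grip in N (left out, the last holds). Time passes only in rows, so rows that do not move let the fingers close. It gives the time, the measured TCP pose, the force and the opening at its end, in the units of the state.
- r.get_state(): the state, without advancing time (a new reading comes with each control period).
- r.capture(name): name is "scene" or "top"; returns the picture (480x640x3 uint8, red, green, blue); there is no depth.
- r.camera_model(name): a dict with "fov_y" (degrees; the focal length in pixels is half the picture's height over the tangent of half this angle, whatever the lens; pixels are square), "cx", "cy" (the principal point, pixels), "R" (3x3) and "t" (3): a world point X has camera coordinates R X + t. Camera axes: x right, y down, z forward; pixel columns grow to the right and rows downward; lengths in m; the calibration is good to about 2 mm. A picture is of the moment at which its call begins. camera_model takes no time and is no camera call.
- r.close_job(): hands the job in, once; it reports no verdict.
The state is a dict: "time_s": time; "joints": joint angles; "qd": joint speeds; "joint_torque": joint torques, N m; "tcp_pos": TCP position; "eef_rot": TCP orientation; "contact_force": force on the tool from outside, world axes, zero at the start; "moment": the same for the moment, N m; "gripper_width": finger opening in m.
Only numpy, scipy, OpenCV 4.12 (cv2) and the standard library are available. Lean on these libraries where they do the work, as an engineer would, in place of code of your own. Each camera call takes 0.05 s, during which the arm holds its last target.

## Working session

There is one attempt and no reset: what is moved stays moved. The work goes in short steps, Python scripts to look and compute and a tool call to move; the robot and the scene stay as the last step left them, time stands still between calls to the robot, and variables do not carry over. Pictures are saved under pics/ and viewed, and the job is handed in when it is done.

Besides the shell and the picture viewer there is one more tool, called as name([rows], argument=value, ...), one row to a line, values as JSON. carry_out: Moves the arm, as the interface text tells. Its arguments: {"type":"object","properties":{"plan":{"type":"array"},"fingers":{"type":"number"},"force":{"type":"number"}},"required":["plan"]}

```bash
ls; mkdir -p pics
python3 - <<'E'
from plant import r
import cv2
for n in("scene","top"):
    p=r.capture(n); cv2.imwrite(f"pics/{n}0.png",p[:,:,::-1]); print(r.camera_model(n))
print(r.get_state(), r.grasp_offset)
E
```

```text
pics
{'fov_y': 54.37476639529746, 'cx': 318.3688848277784, 'cy': 240.87279599320257, 'R': array([[-0.20072322,  0.97955246, -0.01368099],
       [ 0.74837877,  0.14431097, -0.64738209],
       [-0.6321704 , -0.14018318, -0.76204282]]), 't': array([ 0.25210915, -0.37780486,  1.46157009])}
{'fov_y': 55.35492176249984, 'cx': 316.0976157789571, 'cy': 234.4243232587511, 'R': array([[ 0.02519123, -0.9995827 ,  0.01413598],
       [-0.99633893, -0.02626004, -0.08135809],
       [ 0.08169535, -0.01203471, -0.99658469]]), 't': array([-0.15149483,  0.57485059,  1.04893916])}
{'time_s': 0.1, 'joints': array([ 9.16793751e+01,  2.05888660e+01,  6.39885886e-01, -1.61204558e-02,
       -7.01352879e+01, -1.65068992e+01]), 'qd': array([-0.01561874, -0.04970843,  0.23199491,  0.11243879, -0.10865782,
       -0.01348624]), 'joint_torque': array([-1.81586369e-03, -5.84164274e+01,  2.93750793e+01,  7.01568648e+00,
        1.01079335e-02, -6.30680302e-05]), 'tcp_pos': array([0.1726632 , 0.65210685, 0.22571068]), 'eef_rot': array([ 1.79914899e+02, -9.41469484e-03, -1.48330059e+01]), 'contact_force': array([ 0.31520863,  0.15937804, -0.28459828]), 'moment': array([ 0.02869095,  0.047787  , -0.00512622]), 'gripper_width': 0.08768585239242156} -0.0188
```

View pics/scene0.png

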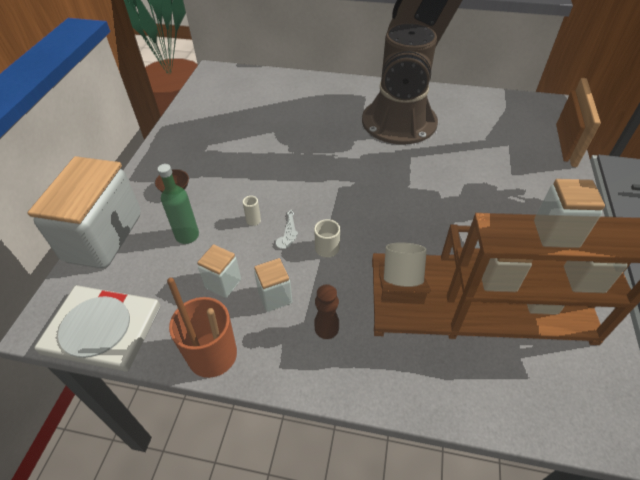

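View pics/top0.png

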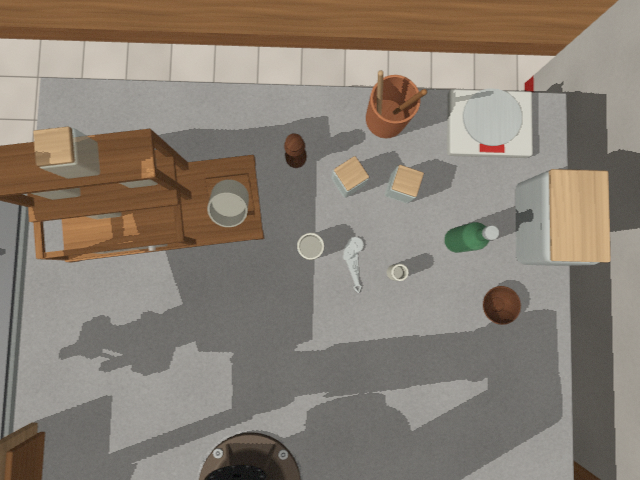

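Run:
```python
import cv2,numpy as np
t=cv2.imread("pics/top0.png");s=cv2.imread("pics/scene0.png")
a=cv2.resize(t[140:310,160:440],(800,486),interpolation=cv2.INTER_CUBIC);cv2.imwrite("pics/tz.png",a)
b=cv2.resize(s[180:350,230:510],(800,486),interpolation=cv2.INTER_CUBIC);cv2.imwrite("pics/sz.png",b)
```

```text
(no output)
```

View pics/tz.png

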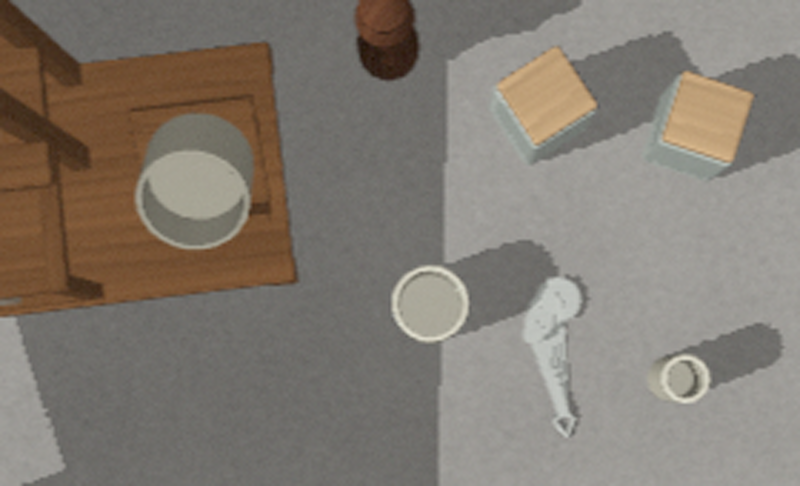

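View pics/sz.png

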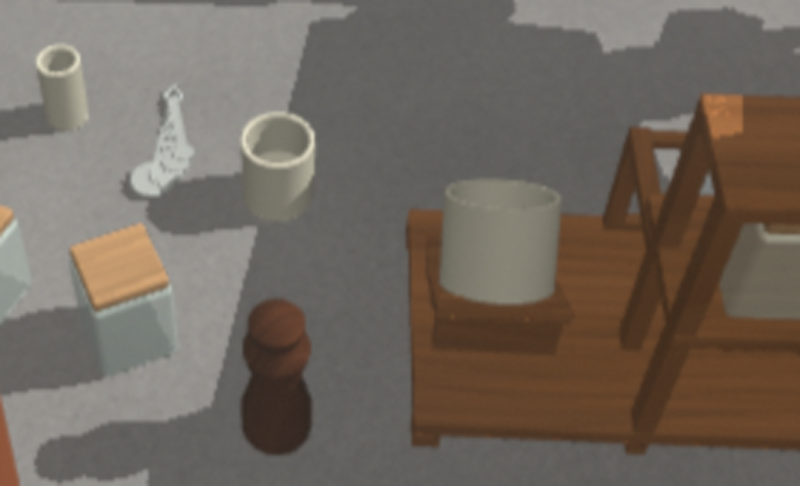

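```bash
cat > h.py <<'E'
import cv2,numpy as np
from plant import r
def cam(n):
    c=r.camera_model(n);return c,240/np.tan(np.radians(c["fov_y"]/2)),np.array(c["R"]),np.array(c["t"])
def rays(n,uv):
    c,f,R,t=cam(n);uv=np.atleast_2d(np.asarray(uv,float))
    d=np.c_[(uv[:,0]-c["cx"])/f,(uv[:,1]-c["cy"])/f,np.ones(len(uv))]@R
    return -R.T@t,d
def plane(n,uv,p0,nn):
    o,d=rays(n,uv);p0=np.asarray(p0,float);nn=np.asarray(nn,float)
    return o+d*(((p0-o)@nn)/(d@nn))[:,None]
def proj(n,X):
    c,f,R,t=cam(n);q=np.atleast_2d(X)@R.T+t
    return np.c_[q[:,0]/q[:,2]*f+c["cx"],q[:,1]/q[:,2]*f+c["cy"]]
def circ(P):
    A=np.c_[2*P,np.ones(len(P))];s=np.linalg.lstsq(A,(P**2).sum(1),rcond=None)[0]
    return s[:2],np.sqrt(s[2]+s[0]**2+s[1]**2)
E
python3 - <<'E'
from h import *
t=cv2.imread("pics/top0.png").astype(int)
for (u,v) in [(311,246),(400,273)]:
    print(u,v,"row");
    print([tuple(t[v,x]) for x in range(u-16,u+17,1)])
for v in (190,200,210): print([tuple(t[v,x]) for x in range(203,254,2)])
# rack front edge direction
zz=lambda x,y:((x+.5)/2.857-.5+160,(y+.5)/2.857-.5+140)
P=plane("top",[zz(0,315),zz(297,281),zz(268,44)],[0,0,.02],[0,0,1]);print(P, np.degrees(np.arctan2(*(P[0]-P[1])[:2])), np.degrees(np.arctan2(*(P[2]-P[1])[[1,0]])))
E
```

```text
311 246 row
[(np.int64(109), np.int64(111), np.int64(114)), (np.int64(105), np.int64(109), np.int64(110)), (np.int64(160), np.int64(174), np.int64(178)), (np.int64(185), np.int64(201), np.int64(203)), (np.int64(139), np.int64(153), np.int64(157)), (np.int64(148), np.int64(161), np.int64(164)), (np.int64(154), np.int64(168), np.int64(170)), (np.int64(155), np.int64(168), np.int64(170)), (np.int64(156), np.int64(169), np.int64(171)), (np.int64(153), np.int64(167), np.int64(170)), (np.int64(155), np.int64(168), np.int64(170)), (np.int64(154), np.int64(169), np.int64(171)), (np.int64(154), np.int64(168), np.int64(170)), (np.int64(153), np.int64(167), np.int64(171)), (np.int64(152), np.int64(166), np.int64(169)), (np.int64(154), np.int64(168), np.int64(170)), (np.int64(150), np.int64(166), np.int64(168)), (np.int64(152), np.int64(167), np.int64(169)), (np.int64(155), np.int64(168), np.int64(170)), (np.int64(153), np.int64(166), np.int64(169)), (np.int64(152), np.int64(166), np.int64(170)), (np.int64(153), np.int64(168), np.int64(170)), (np.int64(155), np.int64(168), np.int64(171)), (np.in
[... 5096 characters left out ...]
48), np.int64(163), np.int64(166)), (np.int64(149), np.int64(164), np.int64(167)), (np.int64(147), np.int64(164), np.int64(165)), (np.int64(147), np.int64(163), np.int64(164)), (np.int64(148), np.int64(164), np.int64(166)), (np.int64(147), np.int64(162), np.int64(166)), (np.int64(125), np.int64(138), np.int64(141)), (np.int64(120), np.int64(131), np.int64(134)), (np.int64(106), np.int64(120), np.int64(131)), (np.int64(48), np.int64(77), np.int64(111)), (np.int64(48), np.int64(77), np.int64(108)), (np.int64(39), np.int64(63), np.int64(92))]
[[ 0.53293298  0.22802536  0.02      ]
 [ 0.56718234 -0.01360634  0.02      ]
 [ 0.76480843  0.01740195  0.02      ]] -8.067475965035767 8.917224238275645
```

```bash
cat > m.py <<'E'
from h import *
def mask_up(img,c,h,k=6):
    u,v=c; a=img[v-h:v+h,u-h:u+h]
    a=cv2.resize(a,None,fx=k,fy=k,interpolation=cv2.INTER_CUBIC).astype(int)
    return a,lambda q:(q+.5)/k-.5+np.array([u-h,v-h])
def biggest(m):
    cs,_=cv2.findContours(m.astype(np.uint8),cv2.RETR_EXTERNAL,cv2.CHAIN_APPROX_NONE)
    return max(cs,key=cv2.contourArea)[:,0,:].astype(float)
def trim(P,r0=None):
    c,rr=circ(P)
    for _ in range(30):
        d=np.linalg.norm(P-c,axis=1); e=abs(d-(r0 or rr)); k=e<=max(.0012,np.quantile(e,.7))
        c,rr=circ(P[k])
    return c,rr,k.sum(),len(P)
E
python3 - <<'E'
from m import *
t=cv2.imread("pics/top0.png")
# mid / small: bright rim threshold and whole
for nm,c,h,th,r0 in (("mid",(311,246),20,176,.03),("small",(400,273),16,184,.019)):
    a,f=mask_up(t,c,h)
    for nme,m in (("rim",a[:,:,2]>th),("all",(a[:,:,2]-a[:,:,0]>9)&(a[:,:,2]>125))):
        P=plane("top",f(biggest(m)),[0,0,.07],[0,0,1])[:,:2]
        print(nm,nme,trim(P,r0))
yaw=np.radians(8.5)
a,f=mask_up(t,(228,204),32)
d=a[:,:,2]-a[:,:,0]
m=(d<28)&(a[:,:,2]>85); cv2.imwrite("pics/bm.png",m*255)
q=f(biggest(m)); print(q.min(0),q.max(0))
z=np.array([-np.sin(np.radians(35))*np.cos(yaw),-np.sin(np.radians(35))*np.sin(yaw),np.cos(np.radians(35))])
y=np.array([-np.sin(yaw),np.cos(yaw),0]);x=np.cross(y,z)
for foot in (.066,):
    p0=np.array([.6,.08,foot+.07*np.cos(np.radians(35))])
    # plane height depends on mouth centre; iterate
    for _ in range(20):
        P=plane("top",q,p0,z); Q=np.c_[(P-p0)@x,(P-p0)@y]
        c,rr,n,N=trim(Q[q[:,1]>200],.042)
        p0n=p0+c[0]*x+c[1]*y
        # keep centre height by sliding
        p0=np.array([p0n[0],p0n[1],p0[2]])
    print("mouth",p0,rr,n,N,c,"foot",p0-.07*z)
    th=np.linspace(0,2*np.pi,60)
    for n in("top","scene"):
        im=cv2.imread(f"pics/{n}0.png");im=cv2.resize(im,None,fx=3,fy=3,interpolation=cv2.INTER_CUBIC)
        for R_,s in((.042,.07),(.042,0),(.038,.07)):
            C=p0+(s-.07)*z+R_*(np.cos(th)[:,None]*x+np.sin(th)[:,None]*y)
            cv2.polylines(im,[np.int32((proj(n,C)+.5)*3-.5)],True,(0,0,255),1)
        u,v=np.int32(proj(n,p0)[0]*3);cv2.imwrite(f"pics/ov_{n}.png",im[v-150:v+150,u-150:u+150])
A=np.hstack([cv2.imread("pics/ov_top.png"),cv2.imread("pics/ov_scene.png")]);cv2.imwrite("pics/ov.png",A)
E
```

```text
mid rim (array([ 0.54900654, -0.12334836]), np.float64(0.029367308766336763), np.int64(445), 446)
mid all (array([ 0.54907595, -0.123597  ]), np.float64(0.030552983505325513), np.int64(434), 479)
small rim (array([ 0.49494172, -0.32427028]), np.float64(0.01850704670712038), np.int64(280), 283)
small all (array([ 0.49528627, -0.32330364]), np.float64(0.020513328301420875), np.int64(269), 384)
[207.25       179.41666667] [247.91666667 226.25      ]
mouth [0.61913751 0.05544417 0.12334064] 0.04160418061934736 388 431 [-1.80015969e-17  4.33680869e-19] foot [0.65884684 0.06137877 0.066     ][ WARN:0@0.882] global loadsave.cpp:1063 imwrite_ Unsupported depth image for selected encoder is fallbacked to CV_8U.
```

View pics/ov.png

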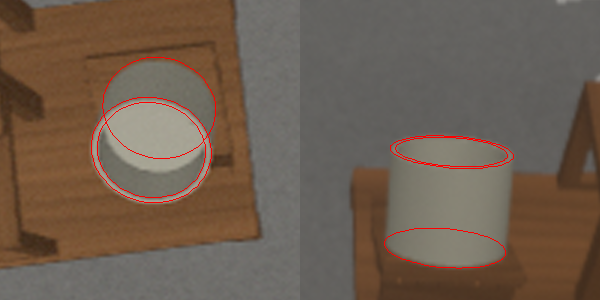

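carry_out([
  [0,0,0.03,0,0,0],
  [0,0,0.035,0,0,-0.08],
  [0.005,-0.01,0.035,0,0,-0.08],
  [0.013,-0.025,0.025,0,0,-0.08],
  [0.013,-0.034,0.015,0,0,-0.08],
  [0.013,-0.034,0.01,0,0,-0.08],
  [0.013,-0.034,0.005,0,0,-0.08],
  [0.013,-0.034,0,0,0,-0.08],
  [0.013,-0.034,0,0,0,-0.08],
  [0.013,-0.034,0,0,0,-0.08],
  [0.013,-0.034,0,0,0,-0.08],
  [0.013,-0.034,0,0,0,-0.08],
], fingers=-1, force=30)

```text
time_s: 1.1
tcp_pos: [0.294, 0.3329, 0.3763]
eef_rot: [179.0, -0.1, -67.2]
contact_force: [0.6, 0.4, -0.7]
gripper_width: 0.0875
```

carry_out([
  [0.01,-0.038,0,0,0,-0.05],
  [0.01,-0.038,0,0,0,-0.05],
  [0.01,-0.038,0,0,0,-0.05],
  [0.012,-0.038,0,0,0,-0.05],
  [0.015,-0.038,0,0,0,-0.05],
  [0.02,-0.036,0,0,0,0],
  [0.025,-0.033,0,0,0,0],
  [0.025,-0.033,0,0,0,0],
  [0.025,-0.033,0,0,0,0],
  [0.025,-0.033,0,0,0,0],
  [0.025,-0.033,0,0,0,0],
  [0.025,-0.03,0,0,0,0],
])

```text
time_s: 2.1
tcp_pos: [0.5149, -0.1062, 0.3777]
eef_rot: [179.4, 0.3, -82.3]
contact_force: [1.1, 2.0, 0.7]
gripper_width: 0.0875
```

carry_out([
  [0.01,-0.006,-0.02,0,0,0.005],
  [0.012,-0.006,-0.035,0.005,0,0.005],
  [0.01,-0.004,-0.035,0.005,0,0],
  [0.002,-0.001,-0.035,0,0,0],
  [0,0,-0.035,0,0,0],
  [0,0,-0.035,0,0,0],
  [0,0,-0.03,0,0,0],
  [0,0,-0.015,0,0,0],
  [0,0,0,0,0,0],
])

```text
time_s: 2.85
tcp_pos: [0.5501, -0.1343, 0.1228]
eef_rot: [179.2, 0.8, -82.5]
contact_force: [-0.9, 0.6, -0.3]
gripper_width: 0.0873
```

Run:
```python
from m import *
s=r.get_state();print(s["tcp_pos"],s["eef_rot"],s["joints"])
t=r.capture("scene");cv2.imwrite("pics/s1.png",t[120:320,220:420,::-1].repeat(3,0).repeat(3,1))
```

```text
[ 0.55011538 -0.13428613  0.12282859] [179.20479297   0.817136   -82.45128941] [  5.51896989  16.16166593 -19.94856394  -0.96579495 -54.71733514
   2.59896741]
```

View pics/s1.png

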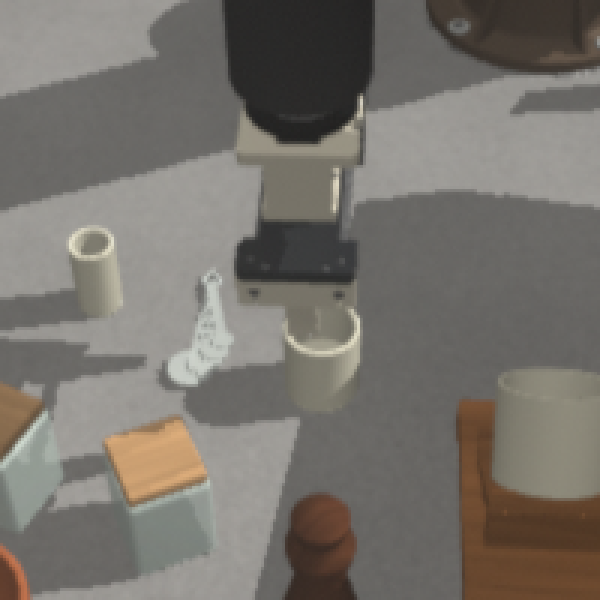

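carry_out([
  [-0.001,0.007,0,-0.012,-0.015,0.016],
  [0,0.004,0,0,0,0],
  [0,0,0,0,0,0],
])

```text
time_s: 3.15
tcp_pos: [0.5513, -0.1234, 0.1269]
eef_rot: [-179.9, -0.1, -81.5]
contact_force: [0.6, 0.6, 0.3]
gripper_width: 0.0877
```

carry_out([
  [-0.002,0,-0.025,0,0,0],
  [0,0,-0.025,0,0,0],
  [0,0,-0.02,0,0,0],
  [0,0,-0.007,0,0,0],
  [0,0,0,0,0,0],
])

```text
time_s: 3.57
tcp_pos: [0.5565, -0.1227, 0.057]
eef_rot: [-178.9, -0.1, -81.4]
contact_force: [-0.5, -0.0, 1.1]
gripper_width: 0.0878
```

carry_out([
  [-0.005,0,-0.003,-0.003,0.019,0],
  [-0.003,0,-0.003,0,0,0],
  [0,0,0,0,0,0],
])

```text
time_s: 3.82
tcp_pos: [0.5502, -0.1229, 0.0539]
eef_rot: [-179.9, -0.2, -81.4]
contact_force: [-0.1, 0.5, -0.9]
gripper_width: 0.0874
```

carry_out([
  [-0.001,0,-0.004,0,0,0],
  [0,0,0,0,0,0],
  [0,0,0,0,0,0],
])

```text
time_s: 4.07
tcp_pos: [0.5505, -0.1228, 0.0519]
eef_rot: [-179.7, -0.2, -81.4]
contact_force: [-0.3, -0.5, -0.5]
gripper_width: 0.0876
```

Run:
```python
from m import *
t=r.capture("scene");cv2.imwrite("pics/s2.png",t[120:320,220:420,::-1].repeat(3,0).repeat(3,1))
s=r.get_state();print(s["tcp_pos"],s["eef_rot"],s["contact_force"])
```

```text
[ 0.55034464 -0.12280332  0.05177262] [-179.7460158    -0.18973515  -81.36756938] [ 0.73286942 -0.11485109 -0.46232401]
```

View pics/s2.png

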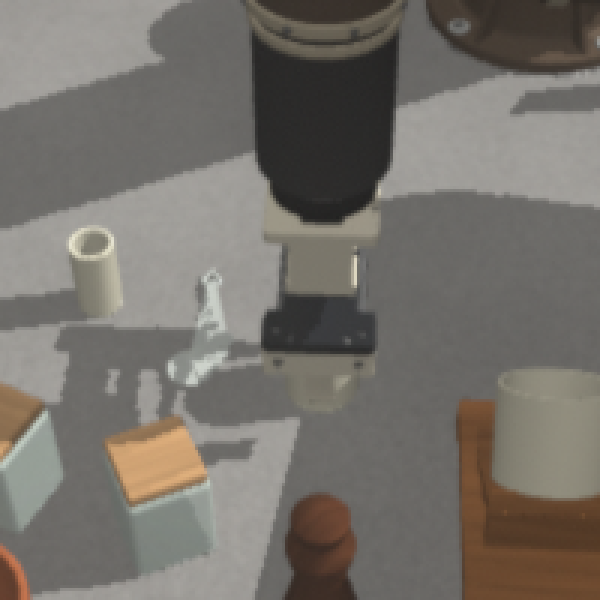

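carry_out([
  [0,0,-0.001,0,0,0],
  [0,0,0,0,0,0],
  [0,0,0,0,0,0],
  [0,0,0,0,0,0],
  [0,0,0,0,0,0],
  [0,0,0,0,0,0],
], fingers=1, force=30)

```text
time_s: 4.62
tcp_pos: [0.5501, -0.1229, 0.0512]
eef_rot: [-179.8, -0.2, -81.4]
contact_force: [0.2, -0.1, 0.7]
gripper_width: 0.0583
```

carry_out([
  [0,0,0.012,0,0,0],
  [0,0,0.025,0,0,0],
  [0,0,0.03,0,0,0],
  [0,0,0.03,0,0,0],
  [0,0,0.03,0,0,0],
  [0,0,0.03,0,0,0],
  [0,0,0.01,0,0,0],
  [0,0,0,0,0,0],
])

```text
time_s: 5.28
tcp_pos: [0.5447, -0.1228, 0.221]
eef_rot: [179.7, -0.1, -81.5]
contact_force: [0.5, 0.0, -2.1]
gripper_width: 0.0582
```

Run:
```python
from m import *
t=r.capture("scene");cv2.imwrite("pics/s3.png",t[80:280,220:420,::-1].repeat(3,0).repeat(3,1))
s=r.get_state();print(s["tcp_pos"],s["eef_rot"],s["contact_force"],s["gripper_width"])
```

```text
[ 0.54454443 -0.12277137  0.22022048] [ 1.79644774e+02 -6.33950538e-02 -8.14665564e+01] [ 0.85988756 -0.98958634 -0.93594031] 0.0584416901630283
```

View pics/s3.png

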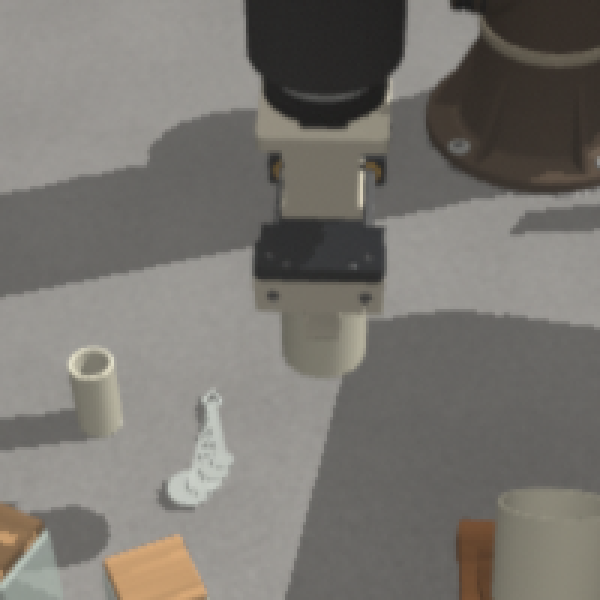

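carry_out([
  [0,0.015,0.002,0.009,-0.06,0],
  [0,0.017,0.002,0.009,-0.06,0],
  [0,0.017,0.002,0.009,-0.06,0],
  [0,0.017,0.002,0.009,-0.06,0],
  [0,0.017,0.002,0.009,-0.06,0],
  [0,0.017,0,0.009,-0.06,0],
  [0,0.017,0,0.009,-0.06,0],
  [0,0.017,0,0.009,-0.06,0],
  [0,0.017,0,0.009,-0.06,0],
  [0,0.016,0,0.009,-0.06,0],
  [0,0,0,0,0,0],
])

```text
time_s: 6.25
tcp_pos: [0.5387, 0.0385, 0.2142]
eef_rot: [-147.6, 0.2, -81.4]
contact_force: [-1.2, -1.5, -2.5]
gripper_width: 0.0584
```

```bash
cat > g.py <<'E'
from m import *
from scipy.spatial.transform import Rotation as Ro
yaw=np.radians(8.5);sl=np.radians(35)
Z=np.array([-np.sin(sl)*np.cos(yaw),-np.sin(sl)*np.sin(yaw),np.cos(sl)]);Y=np.array([-np.sin(yaw),np.cos(yaw),0]);X=np.cross(Y,Z)
F=np.array([.65885,.0614,.066])
def rep(s,pic=None,extra=None):
    st=r.get_state();R=Ro.from_euler("xyz",st["eef_rot"],degrees=True);p=st["tcp_pos"]
    # wanted tool axes: z=-Z, y=+-X
    ty=R.as_matrix()[:,1];sg=np.sign(ty@X);W=np.c_[np.cross(sg*X,-Z),sg*X,-Z]
    w=(Ro.from_matrix(W)*R.inv()).as_rotvec()
    d=p-F;print("t",st["time_s"],"along",d@Z,"offX",d@X,"offY",d@Y,"rot needed",w.round(4),"need shift",(F+s*Z-p).round(4),"force",np.round(st["contact_force"],1),"grip",st["gripper_width"],"j",st["joints"].round(0))
    if pic:
        a=r.capture("scene");b=r.capture("top")
        cv2.imwrite(pic,cv2.resize(np.hstack([a[140:340,290:490,::-1],b[90:290,130:330,::-1]]),(800,400),interpolation=cv2.INTER_CUBIC))
E
python3 - <<'E'
from g import *
rep(.165,"pics/i1.png")
E
```

```text
t 6.25 along 0.19146916703929168 offX -0.015083961809442312 offY -0.004916163945773317 rot needed [ 0.0034 -0.0449 -0.0016] need shift [ 0.0265  0.0089 -0.013 ] force [-1.2 -1.5 -2.5] grip 0.05837278108087886 j [ 27.  -9. -57.  41. -14. -55.]
```

View pics/i1.png

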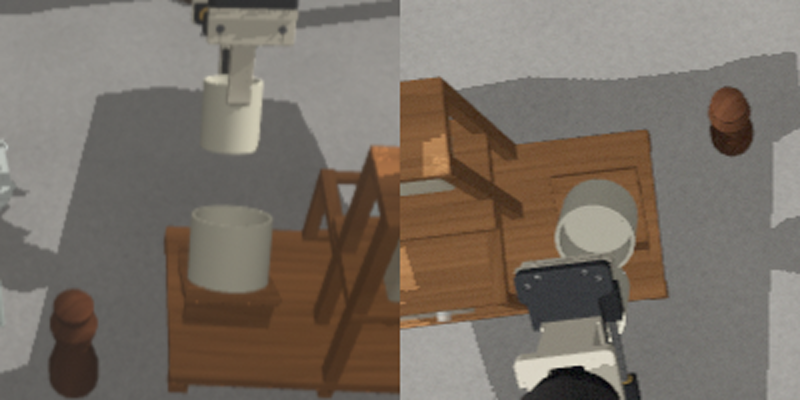

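carry_out([
  [0.008,0.003,-0.002,0,-0.01,0],
  [0.008,0.003,-0.003,0.001,-0.015,0],
  [0.006,0.002,-0.003,0.001,-0.015,0],
  [0,0,0,0,0,0],
])

```text
time_s: 6.68
tcp_pos: [0.5662, 0.039, 0.2117]
eef_rot: [-146.4, 0.3, -81.9]
contact_force: [0.4, 0.2, -1.3]
gripper_width: 0.0581
```

Run:
```python
from g import *
rep(.165)
```

```text
t 6.6833 along 0.17378491656548772 offX 0.005752823712218926 offY -0.00849487547724212 rot needed [-0.0021 -0.0243  0.0067] need shift [-0.0009  0.0084 -0.0105] force [ 0.4  0.2 -1.3] grip 0.058118412564348854 j [ 21.  -6. -58.  52.  -8. -62.]
```

```bash
cat > k.py <<'E'
from g import *
from scipy.optimize import least_squares
def rx(a):return Ro.from_euler("x",a,degrees=True).as_matrix()
def ry(a):return Ro.from_euler("y",a,degrees=True).as_matrix()
def rz(a):return Ro.from_euler("z",a,degrees=True).as_matrix()
def fk(q,p,s4=1,s6=1):
    a1,h,L1,e,L2,d,L3,y0=p
    R1=rz(q[0]+y0)
    # upper arm: tilt q2 forward from vertical; forearm depression q2-q3 from horizontal
    Ru=R1@ry(q[1]); Rf=R1@ry(q[1]-q[2])   # ry positive: x-> -z
    o=R1@np.array([a1,d,h])+Ru@[0,0,L1]+Rf@[0,0,e]+Rf@[L2,0,0]
    Rw=Rf@rx(s4*q[3])@ry(-q[4])
    t=Rw@[1,0,0]
    return o+L3*t,t,Rw@rx(s6*q[5])
st=r.get_state()
D=[([91.6794,20.5889,.63989,-.01612,-70.13529,-16.5069],[.1726632,.65210685,.22571068],[179.915,-.0094,-14.833]),
([5.51897,16.16167,-19.94856,-.9658,-54.71734,2.59897],[.55011538,-.13428613,.12282859],[179.20479,.817136,-82.45129]),
(st["joints"],st["tcp_pos"],st["eef_rot"])]
E
python3 - <<'E'
from k import *
print(st["joints"])
for s4 in(1,-1):
    f=lambda p:np.concatenate([np.r_[fk(q,p,s4)[0]-x,.1*(fk(q,p,s4)[1]-Ro.from_euler("xyz",e,degrees=True).as_matrix()[:,2])] for q,x,e in D])
    o=least_squares(f,[0.05,.3,.35,.02,.35,-.1,.25,0]);print(s4,o.cost,o.x,f(o.x).round(4))
E
```

```text
[ 20.63437848  -6.36495109 -57.99957624  51.51322331  -8.49219528
 -61.84992844]
1 0.0011487634706923812 [ 0.28986737  0.65802449  0.28454882 -0.1904711   0.36408396 -0.13879336
  0.40989561 -5.45981404] [ 0.0099  0.0039 -0.0145  0.     -0.      0.     -0.0049 -0.0096  0.0302
  0.0001 -0.0026  0.     -0.0046  0.0186 -0.0158 -0.0055  0.0171 -0.    ]
-1 0.0019944374870761237 [ 0.52541969  0.9454904  -0.13318661 -0.35426931  0.3372183  -0.08704251
  0.16735744 -8.5734406 ] [-0.0053  0.007  -0.0203 -0.      0.      0.     -0.0058  0.0204  0.0425
  0.0002  0.0002  0.      0.006  -0.0255 -0.0221  0.0006 -0.0083 -0.    ]
```

carry_out([
  [0,0,0.03,0,0,0],
  [0.01,0,0.03,0,0,0],
  [0.03,0,0.01,0,0,0],
  [0.03,0,0,0,0,0],
  [0,0,0,0,0,0],
])

```text
time_s: 7.1
tcp_pos: [0.6369, 0.0348, 0.2705]
eef_rot: [-146.9, 0.3, -82.2]
contact_force: [0.8, 0.7, -0.9]
gripper_width: 0.0586
```

Run:
```python
from g import *
s=r.get_state();print(*[list(s[k]) for k in("joints","tcp_pos","eef_rot")],sep=",")
```

```text
[np.float64(24.799627159434156), np.float64(-2.2644586676795204), np.float64(-38.33543154952638), np.float64(22.85945105399696), np.float64(-23.59176119306672), np.float64(-35.59299713549204)],[np.float64(0.6368826780632102), np.float64(0.03483953017905642), np.float64(0.270523282191304)],[np.float64(-146.89488813876218), np.float64(0.2738629046677878), np.float64(-82.15829244817417)]
```

carry_out([
  [0.01,-0.03,0.0,0,-0.05,0.05],
  [0.01,-0.03,0.0,0,-0.05,0.08],
  [0.0,-0.03,0.0,0,-0.05,0.08],
  [0,0,0,0,0,0],
])

```text
time_s: 7.43
tcp_pos: [0.6492, -0.0219, 0.2649]
eef_rot: [-142.7, -0.2, -75.3]
contact_force: [0.2, 1.1, -1.4]
gripper_width: 0.0583
```

```bash
cat > k.py <<'E'
from g import *
from scipy.optimize import least_squares
rx,ry,rz=[(lambda a,c=c:Ro.from_euler(c,a,degrees=True).as_matrix()) for c in "xyz"]
def fk(q,p):
    a1,h,L1,e,L2,d,L3,d5,w=p
    R1=rz(q[0]); Ru=R1@ry(q[1]); Rf=R1@ry(q[1]-q[2])
    o=R1@np.array([a1,d,h])+Ru@[0,0,L1]+Rf@[L2,0,e]
    Rw=Rf@rx(s4*q[3])@ry(-q[4])
    return o+Rw@[L3,d5,w],Rw@[1,0,0],Rw@rx(s6*q[5])
s4=1;s6=1
D=[([91.6794,20.5889,.63989,-.01612,-70.13529,-16.5069],[.1726632,.65210685,.22571068],[179.915,-.0094,-14.833]),
([5.51897,16.16167,-19.94856,-.9658,-54.71734,2.59897],[.55011538,-.13428613,.12282859],[179.20479,.817136,-82.45129]),
([20.63437848,-6.36495109,-57.99957624,51.51322331,-8.49219528,-61.84992844],[.5662,.039,.2117],[-146.4,.3,-81.9]),
([24.7996,-2.26446,-38.33543,22.85945,-23.59176,-35.593],[.63688,.03484,.27052],[-146.89489,.27386,-82.15829])]
E
python3 - <<'E'
import k
from k import *
s=r.get_state();print(s["joints"],s["tcp_pos"],s["eef_rot"])
D.append((s["joints"],s["tcp_pos"],s["eef_rot"]))
M=[Ro.from_euler("xyz",e,degrees=True).as_matrix() for _,_,e in D]
for k.s4 in(1,-1):
    print("axis err",[np.round(np.degrees(np.arccos(np.clip(fk(q,np.zeros(9))[1]@m[:,2],-1,1))),1) for (q,_,_),m in zip(D,M)])
    f=lambda p:np.concatenate([fk(q,p)[0]-x for q,x,e in D])
    best=min((least_squares(f,x0) for x0 in ([.05,.3,.35,.02,.35,-.19,.25,0,0],[0,.2,.3,.05,.3,-.1,.2,-.1,.07],[0,.3,.4,-.05,.4,0,.2,-.19,0])),key=lambda o:o.cost)
    print(k.s4,best.cost,best.x.round(4),f(best.x).round(4))
E
```

```text
[ 15.73963636  -0.95609793 -32.31284305   2.3003036  -21.36616662
  -2.84690896] [ 0.64916294 -0.02189858  0.26493049] [-142.69985981   -0.23962451  -75.32852259]
axis err [np.float64(0.0), np.float64(1.6), np.float64(13.3), np.float64(17.9), np.float64(1.7)]
1 0.004560979857728669 [ 0.1706  0.2735  0.4284 -0.0402  0.3481 -0.3077  0.2944  0.1076  0.0039] [ 0.0087 -0.0083 -0.0022  0.013  -0.0163  0.0286  0.0088 -0.0465 -0.0021
 -0.0294  0.0651 -0.0175  0.0042  0.0024 -0.0067]
axis err [np.float64(0.0), np.float64(0.0), np.float64(0.0), np.float64(0.0), np.float64(0.0)]
-1 3.4326186874704385e-10 [ 1.000e-04  1.988e-01  6.016e-01 -0.000e+00  4.636e-01  1.000e-04
  3.780e-01 -1.919e-01 -0.000e+00] [ 0.  0. -0. -0. -0.  0. -0. -0. -0.  0.  0.  0. -0. -0. -0.]
```

```bash
cat >> k.py <<'E'
s4=-1
P=[0,.1988,.6016,0,.4636,0,.378,-.1919,0]
lo=np.array([-176.03,-82.01,-58.28,-173.87,-174.79]);hi=np.array([176.03,121.73,71.71,95.51,-.11])
def ik(p,t,q0,bounded=True):
    g=lambda q:np.r_[fk(np.r_[q,0],P)[0]-p,fk(np.r_[q,0],P)[1]-t]
    a=dict(bounds=(lo,hi)) if bounded else {}
    o=least_squares(g,np.clip(q0,lo+.1,hi-.1),x_scale=30,**a);return o.x,np.sqrt(2*o.cost)
E
python3 - <<'E'
from k import *
q0=r.get_state()["joints"][:5]
for s in (.20,.165,.15,.13,.11,.09,.077):
  out=[]
  for lean in(0,):
    best=min((ik(F+s*Z,-Z,x0) for x0 in (q0,[24,-3,-50,20,-20],[20,0,-50,90,-20],[20,0,-50,-60,-20],[-10,0,-50,-100,-20],[10,0,-50,-150,-30])),key=lambda o:o[1])
    print(s,best[0].round(1),best[1].round(4))
E
```

```text
0.2 [ 24.8 -10.5 -58.3  47.8 -12.4] 0.0037
0.165 [ 19.5  -6.4 -58.3  55.1  -7.3] 0.0206
0.15 [ 17.   -4.9 -58.3  59.2  -5.2] 0.0285
0.13 [ 13.4  -3.1 -58.3  65.9  -2.6] 0.0399
0.11 [ 10.   -1.9 -58.3  72.8  -0.4] 0.0524
0.09 [  9.7  -0.5 -57.4  72.3  -0.1] 0.0663
0.077 [ 10.1   0.8 -56.4  70.2  -0.2] 0.0751
```

```bash
cat > srch.py <<'E'
from k import *
rng=np.random.default_rng(0)
def sols(p,t,n=80,tol=1e-4):
    S=[]
    for _ in range(n):
        q,e=ik(p,t,rng.uniform(np.maximum(lo,[-90,-60,-58,-174,-150]),np.minimum(hi,[90,60,70,95,0])))
        if e<tol and not any(np.abs(q-x).max()<1 for x in S): S.append(q)
    return S
E
python3 - <<'E'
from srch import *
def tool(tilt,yw): 
    a=np.radians(tilt);b=np.radians(yw);return np.array([np.sin(a)*np.cos(b),np.sin(a)*np.sin(b),-np.cos(a)])
for s in(.165,.077):
  for tilt in (35,):
    print(s,tilt,[x.round(0) for x in sols(F+s*Z,tool(tilt,8.5))])
p=F+.077*Z
for tilt in (35,30,25,20):
  for yw in(-60,-30,0,30,60):
    S=sols(p,tool(tilt,yw),30); print(tilt,yw,[x.round(0).tolist() for x in S])
E
```

```text
0.165 35 []
0.077 35 []
35 -60 [[38.0, 19.0, -42.0, 50.0, -48.0]]
35 -30 [[19.0, 10.0, -58.0, 93.0, -26.0]]
35 0 []
35 30 [[17.0, 8.0, -31.0, -25.0, -18.0]]
35 60 [[1.0, 16.0, -14.0, -41.0, -48.0]]
30 -60 [[37.0, 18.0, -39.0, 43.0, -46.0]]
30 -30 [[25.0, 10.0, -54.0, 73.0, -25.0]]
30 0 []
30 30 [[19.0, 9.0, -31.0, -15.0, -21.0]]
30 60 [[6.0, 15.0, -15.0, -34.0, -47.0]]
25 -60 [[36.0, 17.0, -36.0, 36.0, -46.0]]
25 -30 [[30.0, 11.0, -48.0, 52.0, -28.0]]
25 0 [[21.0, 7.0, -52.0, 53.0, -11.0]]
25 30 [[20.0, 10.0, -30.0, -9.0, -26.0]]
25 60 [[10.0, 15.0, -15.0, -27.0, -46.0]]
20 -60 [[34.0, 17.0, -32.0, 28.0, -46.0]]
20 -30 [[31.0, 12.0, -41.0, 34.0, -32.0]]
20 0 [[28.0, 10.0, -41.0, 23.0, -24.0]]
20 30 [[21.0, 11.0, -28.0, -6.0, -32.0]]
20 60 [[13.0, 15.0, -16.0, -20.0, -47.0]]
```

```bash
cat >> srch.py <<'E'
def tool(tilt,yw): 
    a=np.radians(tilt);b=np.radians(yw);return np.array([np.sin(a)*np.cos(b),np.sin(a)*np.sin(b),-np.cos(a)])
E
python3 - <<'E'
from srch import *
p=F+.077*Z
x0=np.array([19,9,-31,-15,-21.])
for tilt in (36,33,30,27,24):
  for yw in(24,20,17,14,11,8.5):
    t=tool(tilt,yw); dev=np.degrees(np.arccos(t@-Z)); row=[]
    for s in(.19,.16,.13,.077):
        c=[ik(F+s*Z,t,x) for x in (x0,[18,2,-40,-40,-12],[22,8,-45,40,-15])];c=min(c,key=lambda o:o[1])
        row.append(c[0].round(0).astype(int).tolist() if c[1]<2e-4 else None)
    print(tilt,yw,dev.round(1),row)
E
```

```text
36 24 9.0 [[26, -8, -45, 3, -18], [25, -4, -45, 2, -14], [24, 0, -44, 0, -10], [22, 7, -40, -8, -7]]
36 20 6.7 [[27, -9, -51, 19, -13], [24, -5, -54, 26, -6], None, None]
36 17 5.0 [[25, -9, -55, 32, -9], None, None, None]
36 14 3.3 [None, None, None, None]
36 11 1.8 [None, None, None, None]
36 8.5 1.0 [None, None, None, None]
33 24 8.9 [[26, -7, -42, 2, -22], [25, -3, -42, 1, -18], [24, 0, -42, 0, -15], [23, 7, -40, -4, -10]]
33 20 6.7 [[27, -8, -46, 12, -19], [26, -4, -48, 14, -14], [25, 0, -49, 18, -9], None]
33 17 5.2 [[28, -8, -50, 21, -17], [26, -4, -52, 26, -11], None, None]
33 14 3.7 [[28, -9, -52, 29, -16], [23, -5, -56, 39, -8], None, None]
33 11 2.4 [[27, -9, -55, 37, -15], None, None, None]
33 8.5 2.0 [[26, -9, -56, 43, -14], None, None, None]
30 24 9.7 [[26, -6, -39, 2, -27], [25, -2, -39, 1, -23], [24, 1, -39, 0, -20], [23, 8, -38, -2, -14]]
30 20 7.9 [[27, -7, -43, 9, -25], [27, -3, -43, 9, -20], [26, 1, -44, 10, -16], [24, 7, -45, 14, -8]]
30 17 6.8 [[29, -7, -45, 15, -23], [27, -3, -46, 16, -18], [26, 0, -48, 20, -13], None]
30 14 5.8 [[29, -7, -47, 20, -22], [27, -4
[... 752 characters left out ...]
1, -6, -46, 22, -27], [29, -3, -47, 25, -22], [27, 1, -49, 30, -17], None]
24 24 13.3 [[25, -4, -34, 1, -36], [25, 0, -34, 1, -32], [24, 3, -34, 0, -29], [23, 9, -34, -1, -23]]
24 20 12.3 [[27, -4, -36, 5, -34], [26, -1, -37, 5, -30], [25, 3, -37, 5, -27], [24, 9, -37, 5, -21]]
24 17 11.7 [[28, -4, -38, 8, -33], [27, -1, -38, 8, -29], [26, 2, -39, 9, -26], [25, 9, -39, 10, -19]]
24 14 11.3 [[29, -5, -39, 11, -33], [28, -1, -40, 12, -29], [27, 2, -40, 13, -25], [26, 8, -41, 16, -17]]
24 11 11.1 [[30, -5, -40, 14, -32], [29, -1, -41, 15, -28], [28, 2, -42, 17, -24], [26, 8, -43, 22, -16]]
24 8.5 11.0 [[31, -5, -41, 17, -32], [29, -1, -42, 18, -28], [28, 2, -43, 20, -23], [26, 8, -45, 27, -15]]
```

```bash
cat > ins.py <<'E'
from srch import *
def goal(h,tilt=31,yw=24,L=.0512,u=.018):
    t=tool(tilt,yw);b=-t
    lat=b-(b@Z)*Z
    p=F+h*Z-u*lat+L*b
    y=X-(X@t)*t;y/=np.linalg.norm(y)
    return p,t,y
def rep2(h,pic=None,**k):
    p,t,y=goal(h,**k);st=r.get_state();R=Ro.from_euler("xyz",st["eef_rot"],degrees=True)
    if y@R.as_matrix()[:,1]<0:y=-y
    W=np.c_[np.cross(y,t),y,t];w=(Ro.from_matrix(W)*R.inv()).as_rotvec()
    L=k.get("L",.0512);m=R.as_matrix();ft=st["tcp_pos"]+L*m[:,2]-F
    print("t %.2f"%st["time_s"],"foot: along %.4f X %.4f Y %.4f"%(ft@Z,ft@X,ft@Y),"dev %.1f"%np.degrees(np.arccos(-m[:,2]@Z)),"SHIFT",(p-st["tcp_pos"]).round(4),"ROT",w.round(4),"f",np.round(st["contact_force"],1),"w %.4f"%st["gripper_width"],"j",st["joints"].round(1))
    if pic:
        a=r.capture("scene");b=r.capture("top")
        cv2.imwrite(pic,cv2.resize(np.hstack([a[140:340,290:490,::-1],b[90:290,130:330,::-1]]),(800,400),interpolation=cv2.INTER_CUBIC))
E
python3 - <<'E'
from ins import *
for h in(.13,.11,.0309):
    p,t,y=goal(h);print(h,p,ik(p,t,[23,7,-40,0,-12]),np.degrees(np.arccos(-t@Z)))
rep2(.12)
E
```

```text
0.13 [0.55940675 0.04191778 0.21549812] (array([ 24.4570252 ,  -5.04621413, -39.17610356,   0.5596557 ,
       -24.87195824]), np.float64(1.9899360291432616e-10)) 9.312658868702812
0.11 [0.57075227 0.04361338 0.19911508] (array([ 23.93293927,  -2.60246354, -39.20271579,  -0.09063718,
       -22.39979034]), np.float64(1.1037924118562938e-11)) 9.312658868702812
0.0309 [0.61562382 0.05031947 0.13432015] (array([ 22.09707533,   7.28900982, -37.68418707,  -4.03287054,
       -14.07422405]), np.float64(5.040828236933633e-15)) 9.312658868702812
t 7.43 foot: along 0.1244 X 0.0981 Y -0.0778 dev 4.1 SHIFT [-0.0841  0.0647 -0.0576] ROT [ 0.0851  0.1453 -0.0212] f [ 0.2  1.1 -1.4] w 0.0583 j [ 15.7  -1.  -32.3   2.3 -21.4  -2.8]
```

carry_out([
  [-0.02,0.01,0,0.01,0.02,-0.003],
  [-0.022,0.011,0,0.015,0.025,-0.003],
  [-0.022,0.011,-0.01,0.015,0.025,-0.003],
  [-0.02,0.011,-0.015,0.015,0.025,-0.004],
  [0,0.011,-0.015,0.015,0.025,-0.004],
  [0,0.011,-0.015,0.015,0.025,-0.004],
  [0,0,0,0,0,0],
])

```text
time_s: 8.02
tcp_pos: [0.557, 0.0489, 0.2021]
eef_rot: [-150.8, 7.8, -77.5]
contact_force: [-0.3, -0.2, -2.7]
gripper_width: 0.0581
```

Run:
```python
from ins import *
rep2(.11)
```

```text
t 8.02 foot: along 0.1200 X -0.0113 Y 0.0105 dev 10.6 SHIFT [ 0.0138 -0.0053 -0.003 ] ROT [-0.0176 -0.0244  0.0083] f [-0.3 -0.2 -2.7] w 0.0581 j [ 24.5  -3.8 -38.6  -1.9 -25.  -12.6]
```

carry_out([
  [0.008,-0.003,0,-0.01,-0.014,0.005],
  [0.004,-0.002,0,-0.007,-0.009,0.003],
  [0,0,0,0,0,0],
])

```text
time_s: 8.27
tcp_pos: [0.5699, 0.0451, 0.2018]
eef_rot: [-149.7, 6.5, -76.8]
contact_force: [-0.6, 1.1, -1.9]
gripper_width: 0.0584
```

Run:
```python
from ins import *
rep2(.09,"pics/i2.png")
```

```text
t 8.27 foot: along 0.1126 X -0.0006 Y 0.0042 dev 9.4 SHIFT [ 0.0122  0.0002 -0.0191] ROT [-0.0003 -0.0013 -0.0019] f [-0.6  1.1 -1.9] w 0.0584 j [ 24.1  -2.9 -39.   -0.1 -22.9 -12.6]
```

View pics/i2.png

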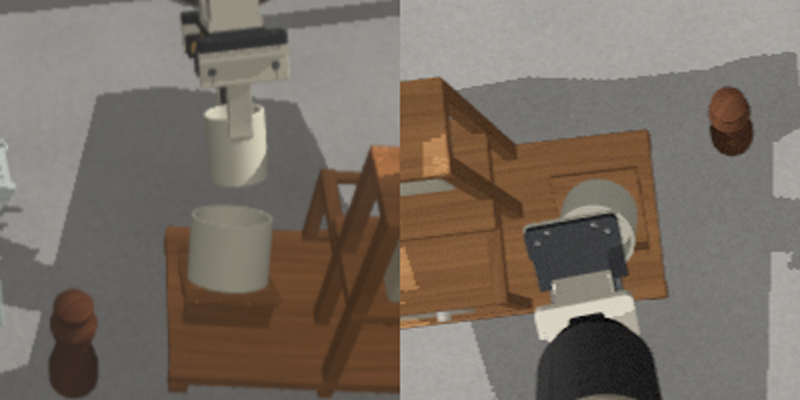

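carry_out([
  [0.0057,0,-0.0085,0,0,0],
  [0.0057,0,-0.0085,0,0,0],
  [0.0057,0.0005,-0.0085,0,0,0],
  [0.0057,0.0005,-0.0085,0,0,0],
  [0,0,0,0,0,0],
])

```text
time_s: 8.78
tcp_pos: [0.5949, 0.0453, 0.1657]
eef_rot: [-149.6, 6.6, -76.9]
contact_force: [-0.2, 0.6, -2.0]
gripper_width: 0.0582
```

Run:
```python
from ins import *
rep2(.055,"pics/i3.png")
```

```text
t 8.78 foot: along 0.0688 X -0.0009 Y 0.0006 dev 9.3 SHIFT [ 0.007   0.003  -0.0116] ROT [-0.0019  0.0007  0.0001] f [-0.2  0.6 -2. ] w 0.0582 j [ 22.5   2.6 -38.3  -2.7 -18.   -9. ]
```

View pics/i3.png

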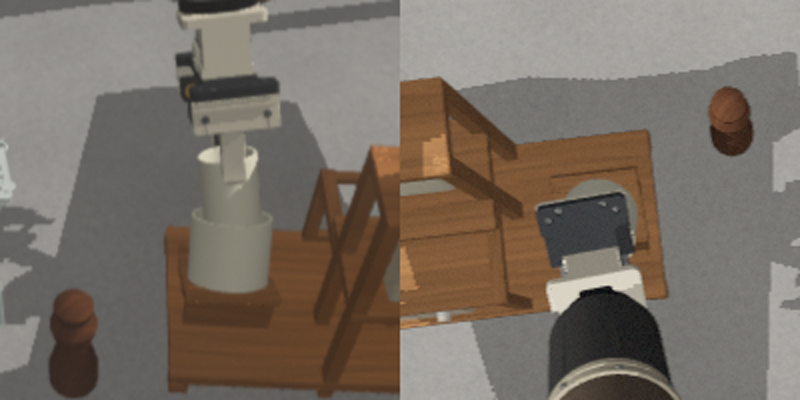

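Entering the mouth cleanly, no contact. Continue with slower rows.

carry_out([
  [0.004,0.002,-0.006,0,0,0],
  [0.004,0.002,-0.006,0,0,0],
  [0.004,0.001,-0.006,0,0,0],
  [0.004,0.001,-0.006,0,0,0],
  [0,0,0,0,0,0],
], force=15)

```text
time_s: 9.3
tcp_pos: [0.6124, 0.0522, 0.1416]
eef_rot: [-149.4, 6.6, -76.9]
contact_force: [-0.8, 0.5, -1.4]
gripper_width: 0.0586
```

Run:
```python
from ins import *
rep2(.0309)
```

```text
t 9.30 foot: along 0.0385 X 0.0005 Y 0.0049 dev 9.3 SHIFT [ 0.0032 -0.0018 -0.0073] ROT [-0.0025  0.0033 -0.0005] f [-0.8  0.5 -1.4] w 0.0586 j [ 22.5   6.3 -38.   -3.4 -14.5  -8.1]
```

carry_out([
  [0.002,-0.001,-0.003,0,0,0],
  [0.0015,-0.001,-0.003,0,0,0],
  [0.001,0,-0.001,0,0,0],
  [0,0,0,0,0,0],
])

```text
time_s: 9.63
tcp_pos: [0.6156, 0.0503, 0.1338]
eef_rot: [-149.5, 6.6, -76.8]
contact_force: [-2.6, 0.3, 1.5]
gripper_width: 0.0584
```

Run:
```python
from ins import *
rep2(.0265,"pics/i4.png")
```

```text
t 9.63 foot: along 0.0305 X -0.0018 Y 0.0026 dev 9.4 SHIFT [ 0.0025  0.0004 -0.0031] ROT [-0.0026  0.0007 -0.0013] f [-2.6  0.3  1.5] w 0.0584 j [ 21.9   7.4 -37.4  -5.  -14.3  -6.1]
```

View pics/i4.png

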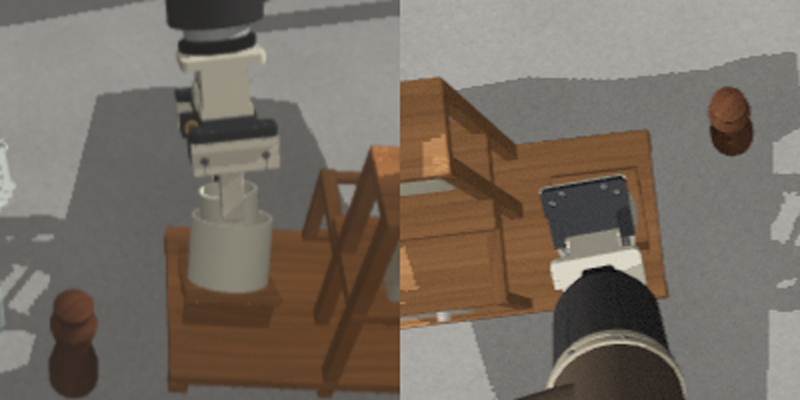

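carry_out([
  [0.0015,0,-0.002,0,0,0],
  [0.0015,0,-0.002,0,0,0],
  [0.001,0,-0.0015,0,0,0],
  [0,0,0,0,0,0],
], force=6)

```text
time_s: 10.07
tcp_pos: [0.6186, 0.0502, 0.1292]
eef_rot: [-149.5, 6.7, -76.8]
contact_force: [-1.5, 0.4, -0.9]
gripper_width: 0.0588
```

Run:
```python
from ins import *
rep2(.0265,"pics/i5.png")
```

```text
t 10.07 foot: along 0.0251 X -0.0020 Y 0.0021 dev 9.4 SHIFT [-0.0004  0.0005  0.0015] ROT [-0.0036  0.0011 -0.0015] f [-1.5  0.4 -0.9] w 0.0588 j [ 21.7   8.  -37.   -5.8 -13.9  -5.1]
```

View pics/i5.png

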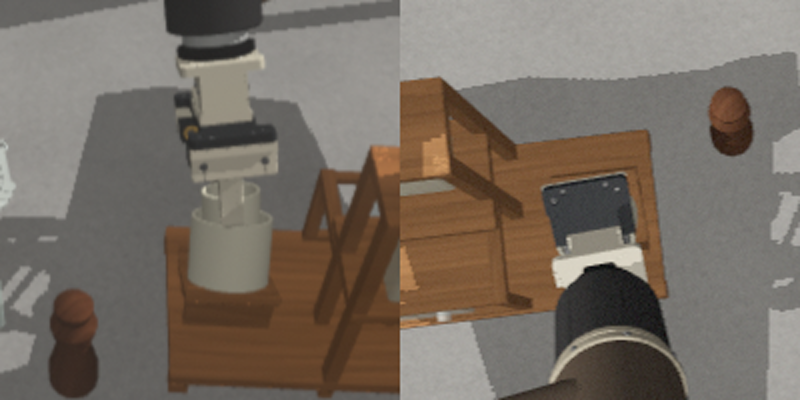

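carry_out([
  [0,0,0,0,0,0],
  [0,0,0,0,0,0],
  [0,0,0,0,0,0],
  [0,0,0,0,0,0],
], fingers=-0.5)

```text
time_s: 10.5
tcp_pos: [0.6185, 0.0498, 0.1291]
eef_rot: [-149.5, 6.7, -76.8]
contact_force: [-2.5, 0.6, 0.0]
gripper_width: 0.0655
```

carry_out([
  [0,0,0,0,0,0],
  [0,0,0,0,0,0],
  [0,0,0,0,0,0],
  [0,0,0,0,0,0],
  [0,0,0,0,0,0],
], fingers=-0.9)

```text
time_s: 10.92
tcp_pos: [0.6202, 0.0502, 0.1302]
eef_rot: [-149.3, 6.7, -76.8]
contact_force: [-0.1, 0.2, -1.1]
gripper_width: 0.0832
```

Run:
```python
from ins import *
rep2(.0265,"pics/i6.png")
```

```text
t 10.92 foot: along 0.0250 X -0.0000 Y 0.0018 dev 9.3 SHIFT [-0.002   0.0005  0.0005] ROT [-0.0039  0.0041 -0.0013] f [-0.1  0.2 -1.1] w 0.0832 j [ 21.6   8.1 -36.9  -5.8 -13.8  -5.1]
```

View pics/i6.png

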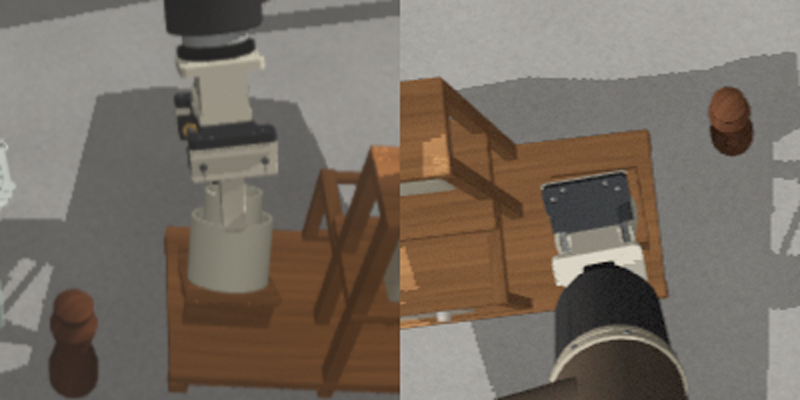

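carry_out([
  [0,0,0,0,0,0],
  [-0.004,-0.002,0.008,0,0,0],
  [-0.007,-0.003,0.013,0,0,0],
  [-0.009,-0.004,0.017,0,0,0],
  [-0.012,-0.005,0.022,0,0,0],
  [-0.014,-0.006,0.026,0,0,0],
  [-0.014,-0.006,0.026,0,0,0],
  [-0.005,-0.03,0.02,0,0,0],
  [0,-0.035,0.01,0,0,0],
  [0,-0.035,0.01,0,0,0],
  [0,-0.035,0,0,0,0],
  [0,0,0,0,0,0],
], fingers=-1)

```text
time_s: 12.02
tcp_pos: [0.5479, -0.1161, 0.2988]
eef_rot: [-148.7, 6.2, -76.1]
contact_force: [0.6, -0.6, -0.3]
gripper_width: 0.0877
```

Run:
```python
from ins import *
rep2(.0265,"pics/i7.png")
```

```text
t 12.02 foot: along 0.2182 X 0.0185 Y -0.1520 dev 9.0 SHIFT [ 0.0703  0.1668 -0.1681] ROT [ 0.0018  0.0167 -0.0123] f [ 0.6 -0.6 -0.3] w 0.0877 j [ -2.3  -5.7 -20.5 -18.4 -47.5  23.6]
```

View pics/i7.png

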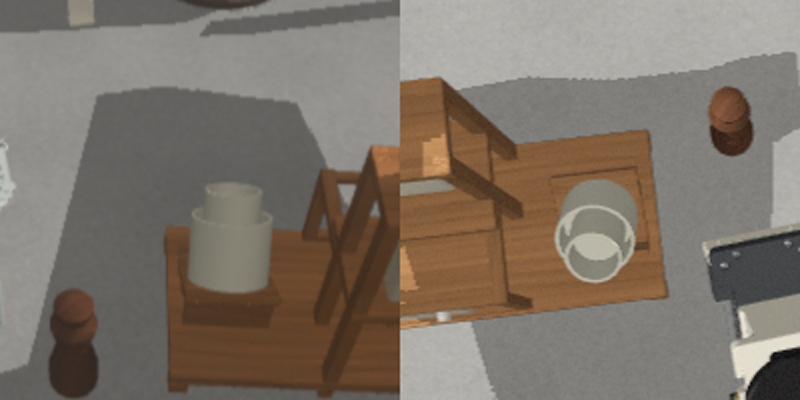

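Run:
```python
from ins import *
im=r.capture("top")[:,:,::-1].copy();cv2.imwrite("pics/t7.png",im)
a,f=mask_up(im,(228,210),36)
m=((a[:,:,2]-a[:,:,0]<28)&(a[:,:,2]>85));q=f(biggest(m))
p0=F+.096*Z;Pp=plane("top",q,p0,Z);Q=np.c_[(Pp-p0)@X,(Pp-p0)@Y]
k=np.abs(q[:,1]-q[:,1].max())<14
c,rr=circ(Q[k]);print("mid mouth X,Y",c,rr,k.sum())
th=np.linspace(0,2*np.pi,60)
outs=[]
for n,src in(("top",im),("scene",r.capture("scene")[:,:,::-1].copy())):
    b=cv2.resize(src,None,fx=4,fy=4,interpolation=cv2.INTER_CUBIC);
    cc=F+c[0]*X+c[1]*Y
    for R_,s in((.03,.096),(.026,.096),(.026,.052)):
        C=cc+s*Z+R_*(np.cos(th)[:,None]*X+np.sin(th)[:,None]*Y)
        cv2.polylines(b,[np.int32((proj(n,C)+.5)*4-.5)],True,(0,0,255),1)
    u,v=np.int32(proj(n,p0)[0]*4);outs.append(b[v-150:v+150,u-150:u+150])
cv2.imwrite("pics/o7.png",np.hstack(outs))
```

```text
mid mouth X,Y [-0.00312344 -0.00082621] 0.03323620019384933 252
```

View pics/o7.png

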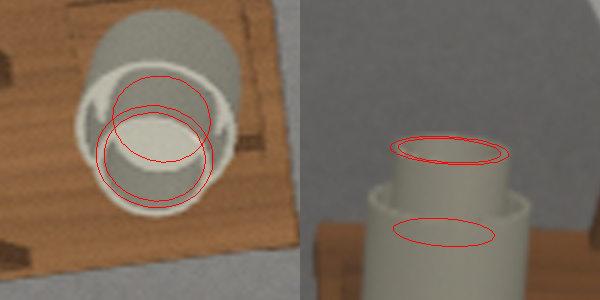

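```bash
cat > sm.py <<'E'
from ins import *
_,T,Yt=goal(.03)
W=np.c_[np.cross(Yt,T),Yt,T]
B=np.c_[X,Y,Z]               # beaker frame when seated
off=np.array([0,0,.052])+ (-.010)*(-(B.T@T)*[1,1,0])*-1  # TCP in beaker frame
# point 10 mm behind TCP (TCP-.010*T) on axis: TCP_xy = .010*T_xy
off=np.r_[.010*(B.T@T)[:2],.052]
Rrel=B.T@W                   # tool in beaker frame
def rep3(Bm,o,pic=None,cl=None):
    st=r.get_state();R=Ro.from_euler("xyz",st["eef_rot"],degrees=True);Wt=Bm@Rrel
    if Wt[:,1]@R.as_matrix()[:,1]<0: Wt=Wt*np.array([-1,-1,1])
    p=o+Bm@off;w=(Ro.from_matrix(Wt)*R.inv()).as_rotvec()
    q,e=ik(p,Wt[:,2],st["joints"][:5])
    print("t %.2f"%st["time_s"],"tcp",st["tcp_pos"].round(4),"target",p.round(4),"SHIFT",(p-st["tcp_pos"]).round(4),"ROT",w.round(4),"f",np.round(st["contact_force"],1),"w %.4f"%st["gripper_width"],"j",st["joints"].round(1),"ik",q.round(1),"%.4f"%e)
    if pic:
        a=r.capture("scene");b=r.capture("top");ax,ay,bx,by=cl or (290,140,130,90)
        cv2.imwrite(pic,cv2.resize(np.hstack([a[ay:ay+200,ax:ax+200,::-1],b[by:by+200,bx:bx+200,::-1]]),(800,400),interpolation=cv2.INTER_CUBIC))
Bt=np.c_[np.cross(Y,[0,0,1]),Y,[0,0,1]]
E
python3 - <<'E'
from sm import *
print(off)
S=np.array([.495,-.3242,0])
rep3(Bt,S+[0,0,.08]);rep3(Bt,S);
for h in(.14,.052): rep3(B,F-.008*X-.001*Y+h*Z)
E
```

```text
[-0.00085101  0.00137638  0.052     ]
t 12.22 tcp [ 0.5473 -0.1103  0.2965] target [ 0.494 -0.323  0.132] SHIFT [-0.0533 -0.2127 -0.1645] ROT [-0.0953  0.6165 -0.0164] f [-0.7  0.5 -0. ] w 0.0879 j [ -1.6  -5.7 -20.9 -18.3 -47.3  23.1] ik [-17.6  22.4  -8.   -5.3 -67.6] 0.0000
t 12.22 tcp [ 0.5473 -0.1103  0.2965] target [ 0.494 -0.323  0.052] SHIFT [-0.0533 -0.2127 -0.2445] ROT [-0.0953  0.6165 -0.0164] f [-0.7  0.5 -0. ] w 0.0879 j [ -1.6  -5.7 -20.9 -18.3 -47.3  23.1] ik [-17.6  27.1 -12.3  -5.8 -58.6] 0.0000
t 12.22 tcp [ 0.5473 -0.1103  0.2965] target [0.5427 0.0444 0.2182] SHIFT [-0.0045  0.1547 -0.0783] ROT [-0.0001  0.0131 -0.0163] f [-0.7  0.5 -0. ] w 0.0879 j [ -1.6  -5.7 -20.9 -18.3 -47.3  23.1] ik [ 26.1  -7.3 -41.4   2.6 -24.9] 0.0000
t 12.22 tcp [ 0.5473 -0.1103  0.2965] target [0.5926 0.0519 0.1461] SHIFT [ 0.0454  0.1621 -0.1504] ROT [-0.0001  0.0131 -0.0163] f [-0.7  0.5 -0. ] w 0.0879 j [ -1.6  -5.7 -20.9 -18.3 -47.3  23.1] ik [ 23.7   4.  -40.9  -0.6 -14.1] 0.0000
```

carry_out([
  [-0.005,-0.02,0,-0.009,0.06,0],
  [-0.005,-0.022,-0.005,-0.009,0.06,0],
  [-0.005,-0.022,-0.015,-0.009,0.06,-0.003],
  [-0.005,-0.022,-0.015,-0.009,0.06,-0.003],
  [-0.005,-0.022,-0.015,-0.009,0.06,-0.003],
  [-0.005,-0.022,-0.015,-0.009,0.06,-0.003],
  [-0.005,-0.022,-0.015,-0.009,0.06,0],
  [-0.005,-0.022,-0.015,-0.009,0.06,0],
  [-0.005,-0.02,-0.01,-0.009,0.06,0],
  [-0.005,-0.01,-0.01,-0.009,0.06,0],
  [0,0,0,0,0,0],
])

```text
time_s: 13.13
tcp_pos: [0.495, -0.3008, 0.1747]
eef_rot: [174.0, 8.7, -79.7]
contact_force: [1.0, -0.4, -0.2]
gripper_width: 0.0878
```

Run:
```python
from sm import *
S=np.array([.495,-.3242,0])
rep3(Bt,S+[0,0,.06])
```

```text
t 13.13 tcp [ 0.495  -0.3008  0.1747] target [ 0.494 -0.323  0.112] SHIFT [-0.0011 -0.0222 -0.0627] ROT [-0.0096 -0.0205 -0.0344] f [ 1.  -0.4 -0.2] w 0.0878 j [-15.6  20.2  -5.5  -5.4 -73.6  28.3] ik [-17.6  23.5  -9.2  -5.4 -65.3] 0.0000
```

carry_out([
  [0,-0.012,-0.01,-0.005,-0.01,-0.017],
  [-0.001,-0.009,-0.02,-0.005,-0.01,-0.017],
  [0,0,-0.02,0,0,0],
  [0,0,-0.01,0,0,0],
  [0,0,0,0,0,0],
])

```text
time_s: 13.55
tcp_pos: [0.4981, -0.3131, 0.1117]
eef_rot: [175.2, 7.8, -80.8]
contact_force: [-0.0, -0.6, 0.2]
gripper_width: 0.0875
```

Run:
```python
from sm import *
S=np.array([.495,-.3242,0])
rep3(Bt,S,"pics/j1.png",(150,110,300,170))
```

```text
t 13.55 tcp [ 0.4981 -0.3131  0.1117] target [ 0.494 -0.323  0.052] SHIFT [-0.0041 -0.0099 -0.0597] ROT [ 0.0019  0.0017 -0.0124] f [-0.  -0.6  0.2] w 0.0875 j [-16.5  23.3  -9.6  -5.4 -65.   28.7] ik [-17.6  27.1 -12.3  -5.8 -58.6] 0.0000
```

View pics/j1.png

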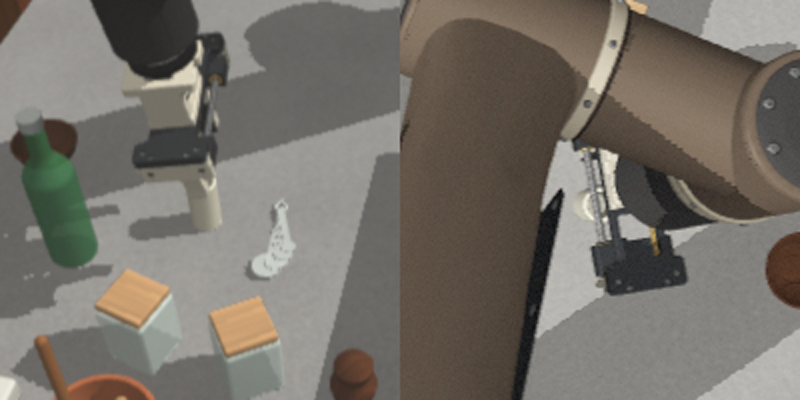

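carry_out([
  [-0.003,-0.006,-0.003,0.001,0.001,-0.006],
  [-0.003,-0.004,-0.01,0.001,0,-0.006],
  [-0.001,0,-0.02,0,0,0],
  [-0.001,0,-0.015,0,0,0],
  [0,0,0,0,0,0],
])

```text
time_s: 14.07
tcp_pos: [0.494, -0.3256, 0.0696]
eef_rot: [175.9, 7.5, -81.3]
contact_force: [-1.0, 0.2, -0.2]
gripper_width: 0.0873
```

Run:
```python
from sm import *
S=np.array([.495,-.3242,0])
rep3(Bt,S)
```

```text
t 14.07 tcp [ 0.494  -0.3256  0.0696] target [ 0.494 -0.323  0.052] SHIFT [-0.0001  0.0026 -0.0176] ROT [ 0.0056  0.0144 -0.0017] f [-1.   0.2 -0.2] w 0.0873 j [-17.8  25.6 -12.   -5.6 -59.6  29.9] ik [-17.6  27.1 -12.3  -5.8 -58.6] 0.0000
```

carry_out([
  [-0.001,0.002,-0.01,0.004,0.01,0],
  [-0.001,0.001,-0.008,0.002,0.005,0],
  [0,0,0,0,0,0],
  [0,0,0,0,0,0],
])

```text
time_s: 14.4
tcp_pos: [0.4922, -0.3237, 0.0516]
eef_rot: [175.1, 7.9, -81.5]
contact_force: [0.4, 0.5, 0.1]
gripper_width: 0.0871
```

Run:
```python
from sm import *
S=np.array([.495,-.3242,0])
rep3(Bt,S,"pics/j2.png",(150,110,300,170))
```

```text
t 14.40 tcp [ 0.4922 -0.3237  0.0516] target [ 0.494 -0.323  0.052] SHIFT [0.0017 0.0007 0.0004] ROT [ 0.0001 -0.0003 -0.0004] f [0.4 0.5 0.1] w 0.0871 j [-17.7  27.1 -12.4  -5.8 -58.6  29.9] ik [-17.6  27.1 -12.3  -5.8 -58.6] 0.0000
```

View pics/j2.png

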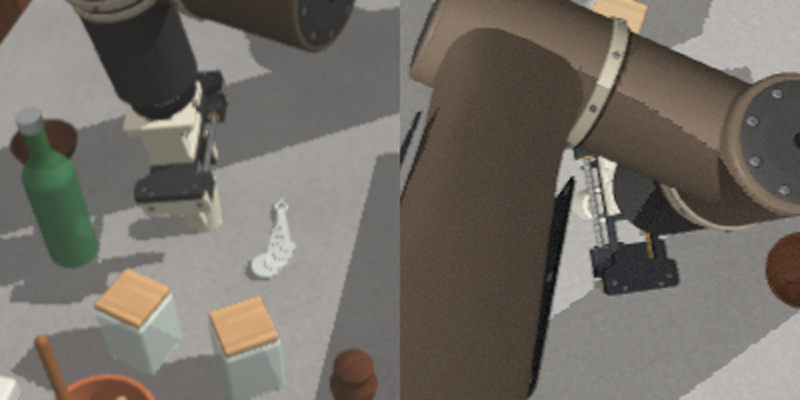

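carry_out([
  [0.001,0.0005,0,0,0,0],
  [0,0,0,0,0,0],
  [0,0,0,0,0,0],
  [0,0,0,0,0,0],
  [0,0,0,0,0,0],
  [0,0,0,0,0,0],
  [0,0,0,0,0,0],
  [0,0,0,0,0,0],
], fingers=1, force=25)

```text
time_s: 15.17
tcp_pos: [0.4949, -0.3235, 0.0541]
eef_rot: [175.3, 7.8, -81.4]
contact_force: [-0.8, 1.0, 0.6]
gripper_width: 0.04
```

Run:
```python
from sm import *
S=np.array([.495,-.3242,0])
rep3(Bt,S)
```

```text
t 15.17 tcp [ 0.4949 -0.3235  0.0541] target [ 0.494 -0.323  0.052] SHIFT [-0.0009  0.0005 -0.0021] ROT [ 0.0017  0.0038 -0.001 ] f [-0.8  1.   0.6] w 0.0400 j [-17.6  26.9 -12.2  -5.7 -58.6  29.9] ik [-17.6  27.1 -12.3  -5.8 -58.6] 0.0000
```

carry_out([
  [0,0,0,0,0,0],
  [0,0,0,0,0,0],
  [0,0,0,0,0,0],
])

```text
time_s: 15.42
tcp_pos: [0.4948, -0.3235, 0.0541]
eef_rot: [175.3, 7.8, -81.4]
contact_force: [0.2, 0.2, 0.0]
gripper_width: 0.0365
```

carry_out([
  [0,0,0.012,0,0,0],
  [0,0,0.025,0,0,0],
  [0,0,0.03,0,0,0],
  [0,0,0.03,0,0,0],
  [0,0.01,0.03,0,0,0],
  [0,0.02,0.02,0,0,0],
  [0,0.01,0,0,0,0],
  [0,0,0,0,0,0],
])

```text
time_s: 16.08
tcp_pos: [0.4912, -0.2819, 0.2107]
eef_rot: [175.1, 7.9, -81.6]
contact_force: [-0.5, -0.1, -1.6]
gripper_width: 0.0368
```

```bash
sed -i 's/\[:2\],.052\]/[:2],.0541]/' sm.py
python3 - <<'E'
from sm import *
rep3(B,F-.008*X-.001*Y+.15*Z,"pics/j3.png",(150,60,300,170))
E
```

```text
t 16.08 tcp [ 0.4912 -0.2819  0.2107] target [0.5358 0.0434 0.2281] SHIFT [0.0447 0.3253 0.0175] ROT [ 0.0901 -0.6044  0.0016] f [-0.5 -0.1 -1.6] w 0.0368 j [-14.   16.6  -5.5  -5.6 -75.6  24.5] ik [ 26.5  -8.7 -41.3   2.9 -26.5] 0.0000
```

View pics/j3.png

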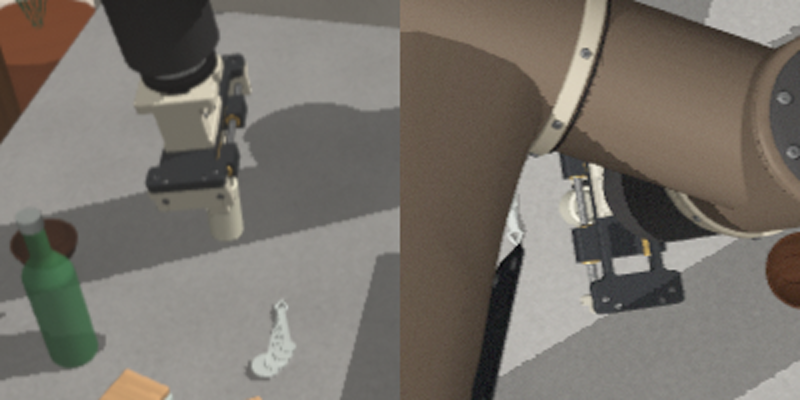

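carry_out([
  [0.002,0.024,0.004,0.008,-0.054,0],
  [0.004,0.027,0.004,0.008,-0.054,0],
  [0.004,0.027,0.004,0.008,-0.054,0],
  [0.004,0.027,0.004,0.008,-0.054,0],
  [0.004,0.027,0.004,0.008,-0.054,0],
  [0.004,0.027,0.003,0.008,-0.054,0],
  [0.004,0.027,0.002,0.008,-0.054,0],
  [0.004,0.027,0.002,0.008,-0.054,0],
  [0.004,0.027,0,0.008,-0.054,0],
  [0.004,0.027,0,0.008,-0.054,0],
  [0.002,0.02,0,0.008,-0.054,0],
  [0,0,0,0,0,0],
])

```text
time_s: 17.18
tcp_pos: [0.5255, 0.0083, 0.2222]
eef_rot: [-150.3, 7.2, -77.5]
contact_force: [-0.6, 0.2, -3.3]
gripper_width: 0.0368
```

Run:
```python
from sm import *
rep3(B,F-.008*X-.001*Y+.13*Z,"pics/j4.png")
```

```text
t 17.18 tcp [0.5255 0.0083 0.2222] target [0.5472 0.0451 0.2117] SHIFT [ 0.0217  0.0368 -0.0104] ROT [-0.0092 -0.0133  0.0079] f [-0.6  0.2 -3.3] w 0.0368 j [ 20.5  -8.6 -38.7  -4.5 -29.5  -6.6] ik [ 25.9  -6.3 -41.5   2.4 -23.8] 0.0000
```

View pics/j4.png

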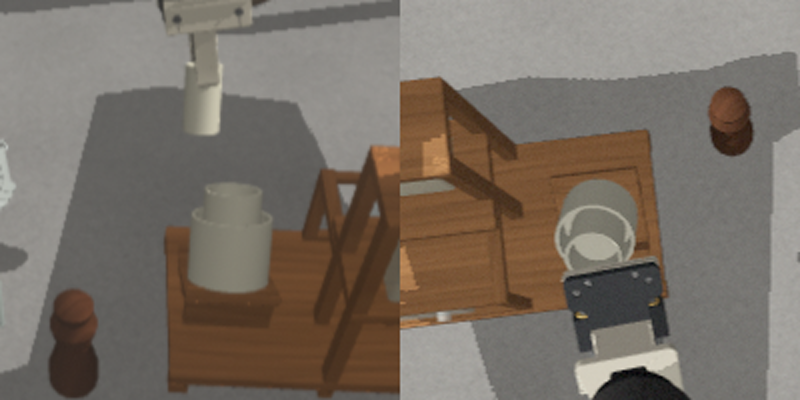

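carry_out([
  [0.007,0.012,0,-0.004,-0.006,0.003],
  [0.007,0.013,-0.002,-0.003,-0.004,0.003],
  [0.004,0.009,-0.002,-0.002,-0.003,0.002],
  [0,0,0,0,0,0],
])

```text
time_s: 17.62
tcp_pos: [0.548, 0.0384, 0.2192]
eef_rot: [-150.0, 6.2, -77.2]
contact_force: [0.0, -0.4, -0.9]
gripper_width: 0.0367
```

```bash
cat >> sm.py <<'E'
def overlay(fn,items,k=4):
    th=np.linspace(0,2*np.pi,60);outs=[]
    for n in("top","scene"):
        src=r.capture(n)[:,:,::-1] if fn!="pics/o8.png" or n=="scene" else cv2.imread("pics/t7.png")
        b=cv2.resize(src,None,fx=k,fy=k,interpolation=cv2.INTER_CUBIC)
        for (c,A,Bx,R_) in items:
            C=c+R_*(np.cos(th)[:,None]*A+np.sin(th)[:,None]*Bx)
            cv2.polylines(b,[np.int32((proj(n,C)+.5)*k-.5)],True,(0,0,255),1)
        u,v=np.int32(proj(n,F+.09*Z)[0]*k);outs.append(b[v-220:v+180,u-200:u+200])
    cv2.imwrite(fn,np.hstack(outs))
def held():
    st=r.get_state();Rm=Ro.from_euler("xyz",st["eef_rot"],degrees=True).as_matrix()
    if Rm[:,1]@Yt<0: Rm=Rm*np.array([-1,-1,1])
    Bm=Rm@Rrel.T;o=st["tcp_pos"]-Bm@off;d=o-F
    print("small foot along %.4f X %.4f Y %.4f"%(d@Z,d@X,d@Y));return Bm,o
E
python3 - <<'E'
from sm import *
rep3(B,F-.008*X-.0015*Y+.11*Z)
Bm,o=held();c=F-.008*X-.0015*Y
overlay("pics/o8.png",[(c+.096*Z,X,Y,.03),(c+.096*Z,X,Y,.026),(c+.052*Z,X,Y,.026),(o,Bm[:,0],Bm[:,1],.019),(o+.07*Bm[:,2],Bm[:,0],Bm[:,1],.019)])
E
```

```text
t 17.62 tcp [0.548  0.0384 0.2192] target [0.5586 0.0463 0.1953] SHIFT [ 0.0106  0.0079 -0.0239] ROT [ 0.0059 -0.0056  0.0037] f [ 0.  -0.4 -0.9] w 0.0367 j [ 25.   -6.6 -40.2   1.8 -25.8 -15.2] ik [ 25.2  -3.7 -41.5   1.7 -21.2] 0.0000
small foot along 0.1362 X -0.0042 Y -0.0081
```

View pics/o8.png

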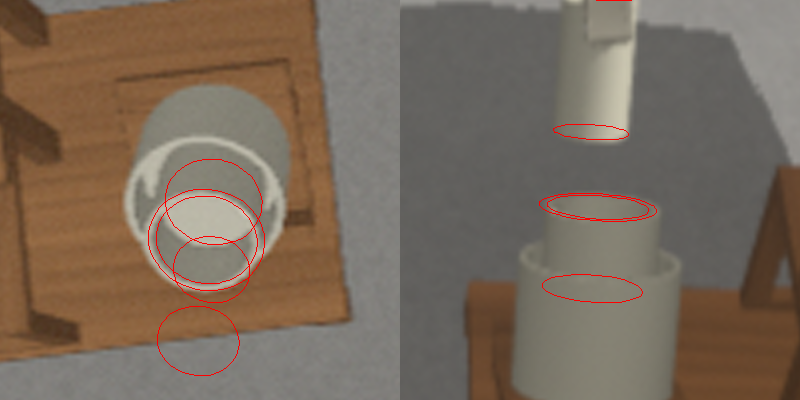

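carry_out([
  [0.004,0.004,-0.006,0.003,-0.003,0.002],
  [0.003,0.003,-0.006,0.002,-0.002,0.001],
  [0.002,0,-0.006,0,0,0],
  [0,0,0,0,0,0],
  [0,0,0,0,0,0],
])

```text
time_s: 18.08
tcp_pos: [0.5586, 0.0418, 0.1983]
eef_rot: [-149.9, 6.4, -77.3]
contact_force: [-0.0, -0.9, -0.9]
gripper_width: 0.0365
```

Run:
```python
from sm import *
rep3(B,F-.008*X-.0015*Y+.1*Z,"pics/j5.png");held()
```

```text
t 18.08 tcp [0.5586 0.0418 0.1983] target [0.5643 0.0471 0.1872] SHIFT [ 0.0057  0.0054 -0.0111] ROT [ 0.0021 -0.004   0.0057] f [-0.  -0.9 -0.9] w 0.0365 j [ 24.7  -3.9 -41.    1.4 -22.2 -14.8] ik [ 24.9  -2.5 -41.5   1.4 -19.9] 0.0000
small foot along 0.1131 X -0.0070 Y -0.0060
```

View pics/j5.png

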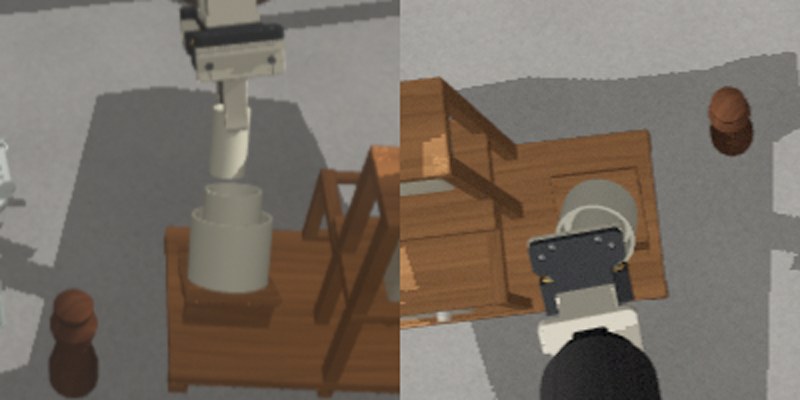

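carry_out([
  [0.001,0.005,-0.001,0.001,-0.002,0.003],
  [0.003,0.001,-0.006,0,-0.002,0.002],
  [0.003,0.001,-0.005,0,0,0],
  [0,0,0,0,0,0],
])

```text
time_s: 18.52
tcp_pos: [0.5664, 0.0498, 0.187]
eef_rot: [-149.4, 6.5, -76.9]
contact_force: [0.1, -0.3, -1.5]
gripper_width: 0.0364
```

Run:
```python
from sm import *
rep3(B,F-.008*X-.0015*Y+.085*Z);held()
```

```text
t 18.52 tcp [0.5664 0.0498 0.187 ] target [0.5728 0.0484 0.1749] SHIFT [ 0.0064 -0.0014 -0.0122] ROT [-0.0003  0.0034 -0.0003] f [ 0.1 -0.3 -1.5] w 0.0364 j [ 25.2  -2.3 -41.8   2.  -19.4 -15.6] ik [ 24.5  -0.5 -41.5   0.9 -18.1] 0.0000
small foot along 0.0985 X -0.0059 Y 0.0008
```

carry_out([
  [0.0025,-0.002,-0.005,0,0.002,0],
  [0.003,0,-0.005,0,0.001,0],
  [0.003,0.0005,-0.005,0,0,0],
  [0.003,0.0005,-0.005,0,0,0],
  [0,0,0,0,0,0],
])

```text
time_s: 18.93
tcp_pos: [0.5791, 0.0489, 0.1644]
eef_rot: [-149.6, 6.5, -76.9]
contact_force: [0.3, 0.1, -2.1]
gripper_width: 0.0365
```

Run:
```python
from sm import *
rep3(B,F-.008*X-.0015*Y+.06*Z,"pics/j6.png");held()
```

```text
t 18.93 tcp [0.5791 0.0489 0.1644] target [0.587  0.0505 0.1544] SHIFT [ 0.0078  0.0016 -0.0101] ROT [-0.0001 -0.0003 -0.0008] f [ 0.3  0.1 -2.1] w 0.0365 j [ 24.1   1.  -41.3   0.1 -16.7 -12.9] ik [ 23.9   2.7 -41.1  -0.2 -15.2] 0.0000
small foot along 0.0736 X -0.0085 Y -0.0019
```

View pics/j6.png

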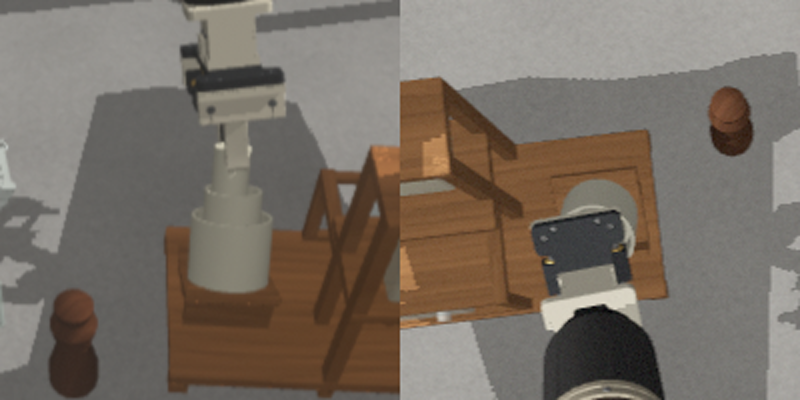

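carry_out([
  [0.0035,0.001,-0.004,0,0,0],
  [0.0035,0.001,-0.004,0,0,0],
  [0.002,0,-0.003,0,0,0],
  [0,0,0,0,0,0],
], force=15)

```text
time_s: 19.37
tcp_pos: [0.5891, 0.0512, 0.154]
eef_rot: [-149.5, 6.5, -76.8]
contact_force: [0.5, -0.1, -0.6]
gripper_width: 0.0364
```

Run:
```python
from sm import *
rep3(B,F-.008*X-.0015*Y+.052*Z);held()
```

```text
t 19.37 tcp [0.5891 0.0512 0.154 ] target [0.5915 0.0512 0.1478] SHIFT [ 0.0024 -0.     -0.0062] ROT [-0.0006  0.0017 -0.0011] f [ 0.5 -0.1 -0.6] w 0.0364 j [ 23.8   2.9 -40.9  -0.5 -15.1 -12. ] ik [ 23.7   3.7 -40.9  -0.6 -14.4] 0.0000
small foot along 0.0584 X -0.0063 Y -0.0011
```

carry_out([
  [0.001,0,-0.0025,0,0,0],
  [0.001,0,-0.0025,0,0,0],
  [0.0005,0,-0.001,0,0,0],
  [0,0,0,0,0,0],
])

```text
time_s: 19.7
tcp_pos: [0.5911, 0.051, 0.1483]
eef_rot: [-149.5, 6.5, -76.9]
contact_force: [-0.1, 0.8, 0.7]
gripper_width: 0.0369
```

Run:
```python
from sm import *
rep3(B,F-.008*X-.0015*Y+.052*Z);held()
```

```text
t 19.70 tcp [0.5911 0.051  0.1483] target [0.5915 0.0512 0.1478] SHIFT [ 0.0004  0.0002 -0.0005] ROT [-0.001   0.0019 -0.001 ] f [-0.1  0.8  0.7] w 0.0369 j [ 23.6   3.6 -40.9  -0.9 -14.4 -11.5] ik [ 23.7   3.7 -40.9  -0.6 -14.4] 0.0000
small foot along 0.0527 X -0.0080 Y -0.0015
```

carry_out([
  [0.001,0,-0.0015,0,0,0],
  [0.0005,0,-0.001,0,0,0],
  [0,0,0,0,0,0],
], force=5)

```text
time_s: 19.95
tcp_pos: [0.5924, 0.0508, 0.1468]
eef_rot: [-149.4, 6.6, -76.8]
contact_force: [-0.9, -0.4, 0.4]
gripper_width: 0.0374
```

Run:
```python
from sm import *
rep3(B,F-.008*X-.0015*Y+.052*Z,"pics/j7.png");held()
```

```text
t 19.95 tcp [0.5924 0.0508 0.1468] target [0.5915 0.0512 0.1478] SHIFT [-0.0009  0.0004  0.001 ] ROT [-0.0018  0.0036 -0.0009] f [-0.9 -0.4  0.4] w 0.0374 j [ 23.5   3.9 -40.8  -1.2 -14.1 -11.1] ik [ 23.7   3.7 -40.9  -0.6 -14.4] 0.0000
small foot along 0.0506 X -0.0078 Y -0.0019
```

View pics/j7.png

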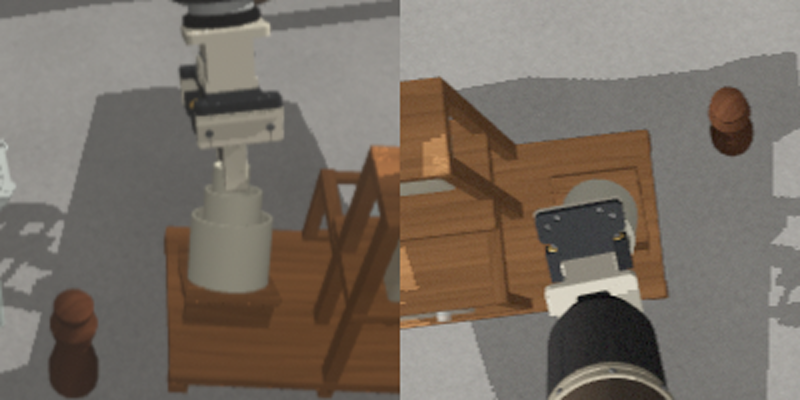

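carry_out([
  [0,0,0,0,0,0],
  [0,0,0,0,0,0],
  [0,0,0,0,0,0],
  [0,0,0,0,0,0],
], fingers=0.0)

```text
time_s: 20.38
tcp_pos: [0.5932, 0.0511, 0.147]
eef_rot: [-149.3, 6.5, -76.8]
contact_force: [-0.2, -1.0, 0.1]
gripper_width: 0.0437
```

carry_out([
  [0,0,0,0,0,0],
  [0,0,0,0,0,0],
  [0,0,0,0,0,0],
  [0,0,0,0,0,0],
  [0,0,0,0,0,0],
  [0,0,0,0,0,0],
], fingers=-0.8)

```text
time_s: 20.88
tcp_pos: [0.5937, 0.0514, 0.1471]
eef_rot: [-149.3, 6.5, -76.8]
contact_force: [-0.0, -0.2, 1.2]
gripper_width: 0.0767
```

carry_out([
  [-0.002,-0.001,0.005,0,0,0],
  [-0.006,-0.003,0.011,0,0,0],
  [-0.009,-0.004,0.017,0,0,0],
  [-0.012,-0.005,0.022,0,0,0],
  [-0.014,-0.006,0.026,0,0,0],
  [-0.014,-0.006,0.026,0,0,0],
  [-0.005,-0.03,0.015,0,0,0],
  [0,-0.035,0.01,0,0,0],
  [0,-0.035,0.01,0,0,0],
  [0,-0.035,0,0,0,0],
  [0,-0.02,0,0,0,0],
  [0,0,0,0,0,0],
])

```text
time_s: 21.88
tcp_pos: [0.5248, -0.1327, 0.3034]
eef_rot: [-148.7, 6.1, -75.9]
contact_force: [0.4, -0.9, 0.7]
gripper_width: 0.0789
```

Run:
```python
from sm import *
c=F-.008*X-.0015*Y;d=c-.007*X
overlay("pics/o9.png",[(c+.096*Z,X,Y,.03),(d+.122*Z,X,Y,.019)])
s=r.get_state();print(s["time_s"],s["tcp_pos"],s["contact_force"],s["gripper_width"])
a=r.capture("scene");cv2.imwrite("pics/end_s.png",a[:,:,::-1])
```

```text
21.9833 [ 0.52430533 -0.13064998  0.30256978] [ 0.59285475 -0.24971272 -0.07889957] 0.07867329480293979
```

View pics/o9.png

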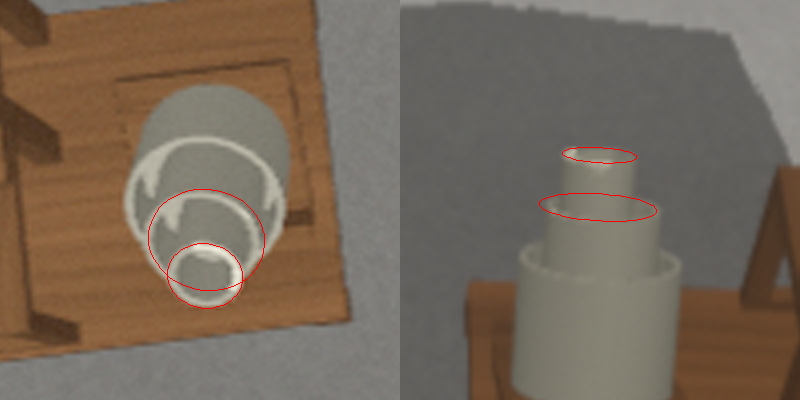

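View pics/end_s.png

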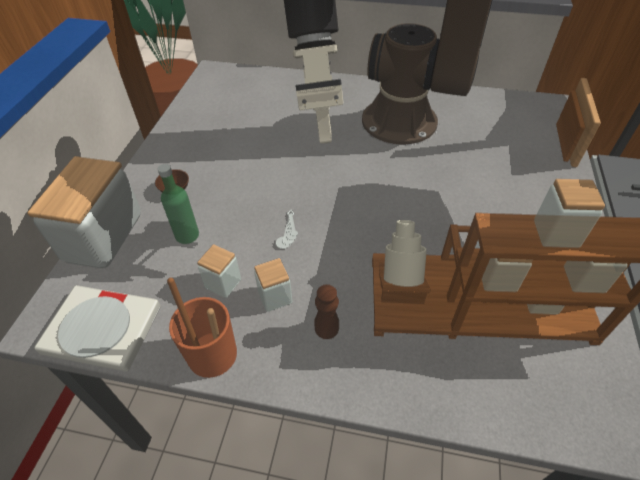

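Both beakers match the drawn seated rims in both views: the smallest at about (600,155) and the middle one at about (598,207) in the scene crop. The other things in view are at their starting pixels and the arm is clear, so I'm handing in.

Run:
```python
from plant import r
print(r.close_job())
```

```text
the job is handed in; nothing more can be done
None
```

Both loose beakers are put away in the biggest one and the job is handed in at about 22 s. It reports no verdict, so success rests on my own checks.

**What I did:**
- **Tool angle:** The arm could not reach the insertion pose with the tool along the biggest beaker's axis. A tool angle about 9° to the side was reachable, so I used that for both.
- **Middle beaker:** I had already gripped it upright, so it went in about 9° off. I pressed it gently onto the floor with a light grip, where it turned flat, and opened the fingers in steps.
- **Smallest beaker:** I gripped it with the tool tilted beforehand, so it went in straight. It touched the floor where predicted, and I opened the fingers in steps again.

**Last checks:**
- **Seating:** In both cameras, the rims of both beakers lie within a few millimetres of circles drawn for the seated positions. Each has settled against the lower wall of the beaker around it.
- **Other things:** In the scene view, the six bystanders stand at the same pixels as at the start. I did not measure the door, but the arm never went near it.
- **Forces:** Contact forces read after each move stayed within a few newtons, and the arm ended clear of everything.

**Check that failed:** An automatic circle fit on the middle beaker's rim gave an offset about 5 mm out and a 33 mm radius instead of 30. I discarded it and read the position from the drawn circles.

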